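# Put the setting blocks back in their case and shut it

### The job

Put the set of aluminium setting blocks away: fold the lid of the wooden case back past upright, lay every block that is on the bench flat in its own pocket (the one cut to its length and marked with the same number of dots), and only when all are home lower the lid until it is fully shut. Leave the other things on the bench where they are.

Things in the scene. Friction and masses are not known exactly. Their poses are not given: they have to be found in the camera images.
- block_60_centre (a point): Centre of the loose aluminium setting block that is 60 mm long (square bar 28 x 28 mm, one small dark dot on each long face, 126 g). x axis along its length. Lying flat its centre is 14 mm above what it lies on. May be absent (None from the start).
- block_78_centre (a point): Centre of the loose aluminium setting block that is 78 mm long (square bar 28 x 28 mm, two small dark dots on each long face, 164 g). x axis along its length. Lying flat its centre is 14 mm above what it lies on. May be absent (None from the start).
- block_96_centre (a point): Centre of the loose aluminium setting block that is 96 mm long (square bar 28 x 28 mm, three small dark dots on each long face, 202 g). x axis along its length. Lying flat its centre is 14 mm above what it lies on. May be absent (None from the start).
- block_114_centre (a point): Centre of the loose aluminium setting block that is 114 mm long (square bar 28 x 28 mm, four small dark dots on each long face, 239 g). x axis along its length. Lying flat its centre is 14 mm above what it lies on. May be absent (None from the start).
- block_132_centre (a point): Centre of the loose aluminium setting block that is 132 mm long (square bar 28 x 28 mm, five small dark dots on each long face, 277 g). x axis along its length. Lying flat its centre is 14 mm above what it lies on. May be absent (None from the start).
- slot_60_floor (a point): Centre of the floor of the storage pocket for the 60 mm block, in the case. Pocket 70 mm long (x axis) by 36 mm wide (y) by 10 mm deep (z up); square walls; its grey plastic rim carries one dark dot at the end nearest the robot. The five pockets lie side by side 55 mm apart across the case, in an order that changes from start to start. A block lying in it stands 18 mm above the rim.
- slot_78_floor (a point): Centre of the floor of the storage pocket for the 78 mm block, in the case. Pocket 88 mm long (x axis) by 36 mm wide (y) by 10 mm deep (z up); square walls; its grey plastic rim carries two dark dots at the end nearest the robot. The five pockets lie side by side 55 mm apart across the case, in an order that changes from start to start. A block lying in it stands 18 mm above the rim.
- slot_96_floor (a point): Centre of the floor of the storage pocket for the 96 mm block, in the case. Pocket 106 mm long (x axis) by 36 mm wide (y) by 10 mm deep (z up); square walls; its grey plastic rim carries three dark dots at the end nearest the robot. The five pockets lie side by side 55 mm apart across the case, in an order that changes from start to start. A block lying in it stands 18 mm above the rim.
- slot_114_floor (a point): Centre of the floor of the storage pocket for the 114 mm block, in the case. Pocket 124 mm long (x axis) by 36 mm wide (y) by 10 mm deep (z up); square walls; its grey plastic rim carries four dark dots at the end nearest the robot. The five pockets lie side by side 55 mm apart across the case, in an order that changes from start to start. A block lying in it stands 18 mm above the rim.
- slot_132_floor (a point): Centre of the floor of the storage pocket for the 132 mm block, in the case. Pocket 142 mm long (x axis) by 36 mm wide (y) by 10 mm deep (z up); square walls; its grey plastic rim carries five dark dots at the end nearest the robot. The five pockets lie side by side 55 mm apart across the case, in an order that changes from start to start. A block lying in it stands 18 mm above the rim.
- lid (a joint): Angle of the case lid, rad: 0 shut, 1.57 upright, 1.8 against its stop (leaning back, away from the robot). It starts half open. The hinge is stiff (0.42 N m) and the lid (0.3 kg) stays where it is left; it must be guided all the way.
- lid_hinge (a point): Middle of the hinge line, on the far top edge of the case, 18 mm above the worktop. x axis: the direction from the case's front to its hinge (level); y axis along the hinge. The case, fixed to the worktop, is 180 mm deep (x) by 287 mm wide (y) by 18 mm high and its centre lies 90 mm from here towards -x; pocket floors 8 mm and rims 18 mm above the worktop.
- lid_edge (a point): Middle of the lower front edge of the lid, 180 mm from the hinge line, the edge that meets the case front when shut. The lid is a hollow cover 287 mm wide: walls 6 mm thick, 30 mm deep over all, so its outer face lies 30 mm from the plane through hinge and this edge. x axis points from this edge to the hinge, z axis out through the lid's outer face.
- tape_measure_centre (a point): Centre of a tape measure, 43 x 79 x 66 mm, standing; a bystander.
- jar_1_centre (a point): Centre of a lidded clear jar, 56 mm across, 90 mm high; a bystander.
- spanner_13_centre (a point): Centre of a steel combination spanner, 210 mm long, 7 mm thick, lying flat; a bystander.
Not all that is in view belongs to the job. What is shaped like the part that bears block_78_centre but yellow is not meant.

How it is judged:
On the way, in this order (a step that is already met when the one before it is completed fails the run):
1. the lid is folded back past upright (value of joint lid above 1.55 rad), for 0.2 s.
2. with the lid still open, every block present lies flat in its own pocket (value of joint lid above 1 rad and horizontal distance between block_60_centre and slot_60_floor below 0.011 m and z of block_60_centre in the frame of slot_60_floor between 0.011 and 0.0175 m and angle between the x axis of block_60_centre and the x axis of slot_60_floor, either way round below 0.22 rad and horizontal distance between block_78_centre and slot_78_floor below 0.011 m and z of block_78_centre in the frame of slot_78_floor between 0.011 and 0.0175 m and angle between the x axis of block_78_centre and the x axis of slot_78_floor, either way round below 0.22 rad and horizontal distance between block_96_centre and slot_96_floor below 0.011 m and z of block_96_centre in the frame of slot_96_floor between 0.011 and 0.0175 m and angle between the x axis of block_96_centre and the x axis of slot_96_floor, either way round below 0.22 rad and horizontal distance between block_114_centre and slot_114_floor below 0.011 m and z of block_114_centre in the frame of slot_114_floor between 0.011 and 0.0175 m and angle between the x axis of block_114_centre and the x axis of slot_114_floor, either way round below 0.22 rad and horizontal distance between block_132_centre and slot_132_floor below 0.011 m and z of block_132_centre in the frame of slot_132_floor between 0.011 and 0.0175 m and angle between the x axis of block_132_centre and the x axis of slot_132_floor, either way round below 0.22 rad), for 0.2 s.
At the end, for the whole second after the job is handed in: Every block present lies in its own pocket (centre within 11 mm of the pocket's centre, lengthwise within 0.22 rad of the pocket, down on its floor: centre 11 to 17.5 mm above it) and the lid is shut (under 0.05 rad) (value of joint lid below 0.05 rad and horizontal distance between block_60_centre and slot_60_floor below 0.011 m and z of block_60_centre in the frame of slot_60_floor between 0.011 and 0.0175 m and angle between the x axis of block_60_centre and the x axis of slot_60_floor, either way round below 0.22 rad and horizontal distance between block_78_centre and slot_78_floor below 0.011 m and z of block_78_centre in the frame of slot_78_floor between 0.011 and 0.0175 m and angle between the x axis of block_78_centre and the x axis of slot_78_floor, either way round below 0.22 rad and horizontal distance between block_96_centre and slot_96_floor below 0.011 m and z of block_96_centre in the frame of slot_96_floor between 0.011 and 0.0175 m and angle between the x axis of block_96_centre and the x axis of slot_96_floor, either way round below 0.22 rad and horizontal distance between block_114_centre and slot_114_floor below 0.011 m and z of block_114_centre in the frame of slot_114_floor between 0.011 and 0.0175 m and angle between the x axis of block_114_centre and the x axis of slot_114_floor, either way round below 0.22 rad and horizontal distance between block_132_centre and slot_132_floor below 0.011 m and z of block_132_centre in the frame of slot_132_floor between 0.011 and 0.0175 m and angle between the x axis of block_132_centre and the x axis of slot_132_floor, either way round below 0.22 rad); the robot touches nothing.
It fails at once if the tape measure is shoved more than 50 mm from its place (distance of tape_measure_centre from where it was at the start of the episode above 0.05 m).
It fails at once if the jar is shoved more than 50 mm from its place (distance of jar_1_centre from where it was at the start of the episode above 0.05 m).
It fails at once if the spanner is shoved more than 50 mm from its place (distance of spanner_13_centre from where it was at the start of the episode above 0.05 m).
Of block_60, block_78, block_96, block_114, block_132 only 3 to 5 are there at a start; the rules pass over those that are not, and their reading is None.
At some moment in a run one of block_60, block_78, block_96, block_114, block_132 may be knocked a few centimetres aside while the robot is not near it.
Once in a run the grip may slacken for a moment while it holds something.
It also fails if it takes over 210 s, if anything falls off the work surface, if the arm or the gripper's body presses on something with over 40 N, if the wrist force passes 120 N, or if a joint passes its speed limit or range.

### The arm

A 7-joint arm with a two-finger parallel gripper is mounted at the origin on a cart in front of the work surface, level with it; the furniture and walls round the work are solid. World frame = base frame: x ahead of the robot, y to its left, z up, the work surface at z = 0. Lengths are in m, angles in rad, forces in N, time in s.
With the tool pointing down it reaches from about 0.4 to 0.85 m from the base axis. Payload 10.4 kg.
Tool frame: the origin (TCP) lies midway between the tips of the shut fingers; the grasp point (between the pads) lies 19 mm behind it; x points along the fingers, y is the direction in which the jaws open and shut, and the axes are right-handed (so a half turn about x gives the same grasp; the last joint's range is limited). The gripper opens to 87 mm and grips with 3 to 60 N. Pads are 19 mm wide; open, the fingers measure 117 mm over their backs; the gripper's body (75 mm by 190 mm) begins 51 mm behind the grasp point.
Start: joints at [-0.023, 0.332, -0.065, 1.46, 0.022, 1.35, -0.088], TCP at [0.625, 0, 0.223] pointing down, gripper open.
Joint ranges: [-2.6, 2.6], [-0.5, 2.12], [-1.47, 1.34], [0.16, 2.42], [-1.27, 4.41], [0.06, 2.06], [-2.6, 2.6]. Speed limits (rad/s): [2.22, 2.22, 2.79, 2.79, 3.14, 3.14, 3.14].

### API

Orientations are given as a unit quaternion [x, y, z, w].
In Python, from bench import * gives the robot as it stands.
- The arm moves only by the shell command python3 -m inch 'ROWS' [FORCE]. ROWS is JSON, a list that holds one entry, the list of rows, each a list of 7 numbers: the shift along the world's x, y, z each as a share of 120 mm, from -1 to 1, then the turn, a rotation vector about the world's x, y, z each as a share of 2 pi rad, from -1 to 1, then the closure, from 0 (fully open) to 1 (shut). A call has 1 to 10 rows; each row is the pose to reach, as a shift and turn from the pose commanded when the call began, turning the shorter way round; what a row does not reach only later rows make up. A row lasts 1/10 s, in which the tool goes at most 50 mm and 8.59 degrees, less where a joint would pass 70% of its speed; a pose out of reach is approached as far as the arm can. A call with a number of a shift or a turn outside -1 to 1 is refused whole. A call with a gripper value outside its range is refused whole. The fingers move at their own pace and stop on an object; FORCE is the grip in N (left out, the last holds). Time passes only in rows, so rows that repeat a pose let the fingers close. It gives the time, the measured TCP pose, the force and the opening at its end, in the units of the state.
- read_state(): the state, without advancing time (a new reading comes with each control period).
- camera(name): name is "scene" or "side" or "wrist"; returns the picture (420x560x3 uint8, red, green, blue); there is no depth.
- get_calibration(name): a dict with "fx", "fy", "cx", "cy" (pixels), "k1" (the pictures are not rectified: a ray, as slopes to the right and down, at radius r is drawn at 1 + k1 r^2 times it, then the intrinsics apply), "xyz" and "attitude" of the camera in the world. Camera axes: x right, y up, looking along -z (the intrinsics and any distortion apply to the point x, -y, -z); pixel columns grow to the right and rows downward; lengths in m; the calibration is good to about 2 mm. A picture is of the moment at which its call begins: read the wrist's pose just before it. get_calibration takes no time and is no camera call; for the wrist camera it gives the pose at the moment of the call.
- close_job(): hands the job in, once; it reports no verdict.
The state is a dict: "time": time; "joint_positions": joint angles; "joint_vel": joint speeds; "joint_torque": joint torques, N m; "ee_pos": TCP position; "eef_rot": TCP orientation; "ft_force": force on the tool from outside, world axes, zero at the start; "torque": the same for the moment, N m; "width": finger opening in m.
Only numpy, scipy, OpenCV 4.12 (cv2) and the standard library are available. Lean on these libraries where they do the work, as an engineer would, in place of code of your own. Each camera call takes 0.05 s, during which the arm holds its last target.

## Working session

There is one attempt and no reset: what is moved stays moved. The work goes in short steps, Python scripts to look and compute and a shell command to move; the robot and the scene stay as the last step left them, time stands still between calls to the robot, and variables do not carry over. Pictures are saved under pics/ and viewed, and the job is handed in when it is done.

```bash
ls; mkdir -p pics; python3 - <<'E'
from bench import *
import cv2
s=read_state();print(s)
for n in ["scene","side","wrist"]:
    print(n,get_calibration(n))
    cv2.imwrite(f"pics/{n}0.png",camera(n)[:,:,::-1])
E
```

```text
pics
{'time': 0.0, 'joint_positions': array([-0.02261043,  0.33286762, -0.06471677,  1.46095922,  0.02160808,
        1.34996485, -0.08847039]), 'joint_vel': array([-1.32487603e-03, -5.73104156e-04,  4.46058196e-04,  1.11038440e-03,
        8.59487117e-04,  9.90856628e-06,  5.91788303e-04]), 'joint_torque': array([-1.20520472e-04, -6.23245955e+01,  2.44190963e-02, -3.89891267e+01,
       -6.13984605e-02,  3.97891912e-02,  1.87085252e-04]), 'ee_pos': array([6.24580644e-01, 5.24528897e-06, 2.21748128e-01]), 'eef_rot': array([ 0.49958587,  0.50037594, -0.50037432,  0.49966329]), 'ft_force': array([ 0.08677546,  0.33429179, -0.02085589]), 'torque': array([ 0.0398758 ,  0.02882385, -0.00750549]), 'width': 0.08687760949643034}
scene {'fx': 432.6397406581902, 'fy': 432.6397406581902, 'cx': 284.8796862546592, 'cy': 208.25462844054675, 'k1': 0.010215818791816558, 'xyz': array([0.15432924, 0.92072612, 0.83141453]), 'attitude': array([-0.08261272,  0.39060958,  0.8967113 , -0.19107102])}
side {'fx': 445.52925806625905, 'fy': 445.52925806625905, 'cx': 277.2739275010775, 'cy': 213.5275218548382, 'k1': 0.03759301674393438, 'xyz': array([ 0.31121094, -0.76775455,  0.59281097]), 'attitude': array([ 0.50575915, -0.05012372, -0.09947238,  0.85545342])}
wrist {'fx': 350.39188779323086, 'fy': 350.39188779323086, 'cx': 274.8080367793308, 'cy': 211.82081020716444, 'k1': -0.08241822297496774, 'xyz': array([0.62389298, 0.07177637, 0.38501772]), 'attitude': array([-1.31042267e-01,  1.01535340e-03,  3.53480771e-04,  9.91376199e-01])}
```

View pics/scene0.png

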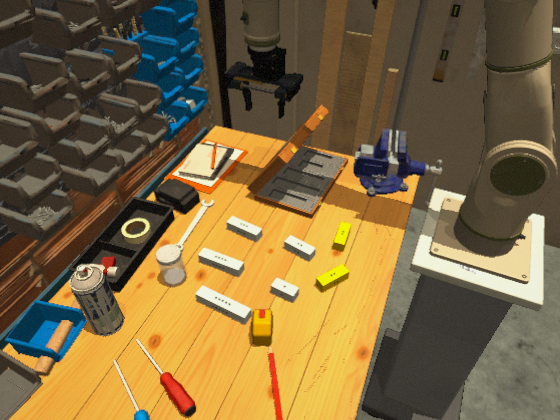

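View pics/side0.png

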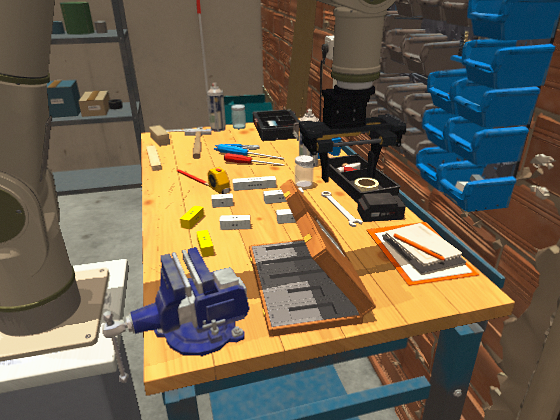

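View pics/wrist0.png

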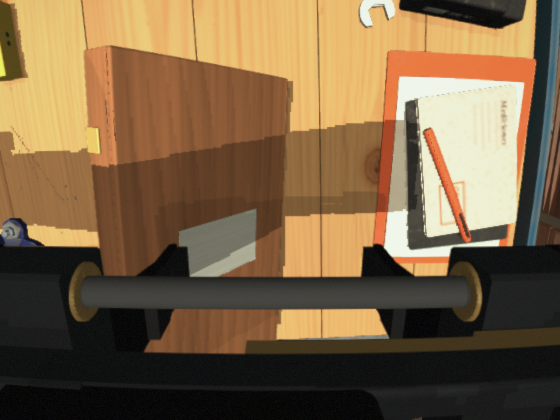

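```bash
cat > h.py <<'E'
import numpy as np, cv2
from scipy.spatial.transform import Rotation as R
from bench import *
def K(c): return np.array([[c['fx'],0,c['cx']],[0,c['fy'],c['cy']],[0,0,1.]])
def ray(c,u,v):
    p=cv2.undistortPoints(np.array([[[u,v]]],float),K(c),np.array([c['k1'],0,0,0.]))[0,0]
    d=R.from_quat(c['attitude']).apply([p[0],-p[1],-1]); return np.array(c['xyz']),d/np.linalg.norm(d)
def onz(c,u,v,z):
    o,d=ray(c,u,v); return o+d*(z-o[2])/d[2]
def tri(*obs): # (c,u,v)
    A=np.zeros((3,3));b=np.zeros(3)
    for c,u,v in obs:
        o,d=ray(c,u,v);P=np.eye(3)-np.outer(d,d);A+=P;b+=P@o
    x=np.linalg.solve(A,b)
    res=[np.linalg.norm((np.eye(3)-np.outer(ray(*ob)[1],ray(*ob)[1]))@(x-ray(*ob)[0])) for ob in obs]
    return x,max(res)
def proj(c,p):
    q=R.from_quat(c['attitude']).inv().apply(np.atleast_2d(p)-c['xyz'])
    q=q*[1,-1,-1]
    return cv2.projectPoints(q.reshape(-1,1,3),np.zeros(3),np.zeros(3),K(c),np.array([c['k1'],0,0,0.]))[0][:,0]
def crop(fn,out,x0,y0,x1,y1):
    im=cv2.imread(fn)[y0:y1,x0:x1]; s=min(800/(x1-x0),600/(y1-y0))
    im=cv2.resize(im,None,fx=s,fy=s,interpolation=cv2.INTER_CUBIC)
    st=10 if s>3 else 20
    for x in range((x0//st+1)*st,x1,st):
        cv2.line(im,(int((x-x0)*s),0),(int((x-x0)*s),6),(0,0,255),1); cv2.putText(im,str(x),(int((x-x0)*s)-10,18),0,.35,(0,0,255),1)
    for y in range((y0//st+1)*st,y1,st):
        cv2.line(im,(0,int((y-y0)*s)),(6,int((y-y0)*s)),(0,0,255),1); cv2.putText(im,str(y),(8,int((y-y0)*s)+4),0,.35,(0,0,255),1)
    cv2.imwrite(out,im)
E
python3 - <<'E'
from h import *
crop("pics/scene0.png","pics/s0a.png",180,200,360,330)
crop("pics/scene0.png","pics/s0b.png",240,90,360,220)
crop("pics/side0.png","pics/d0a.png",170,150,350,270)
crop("pics/side0.png","pics/d0b.png",240,170,380,340)
print(R.from_quat(read_state()['eef_rot']).as_matrix())
E
```

```text
[[-1.04519986e-03  9.99999453e-01  4.74946814e-05]
 [-8.47951576e-05  4.74060793e-05 -9.99999995e-01]
 [-9.99999450e-01 -1.04520389e-03  8.47455624e-05]]
```

View pics/s0a.png

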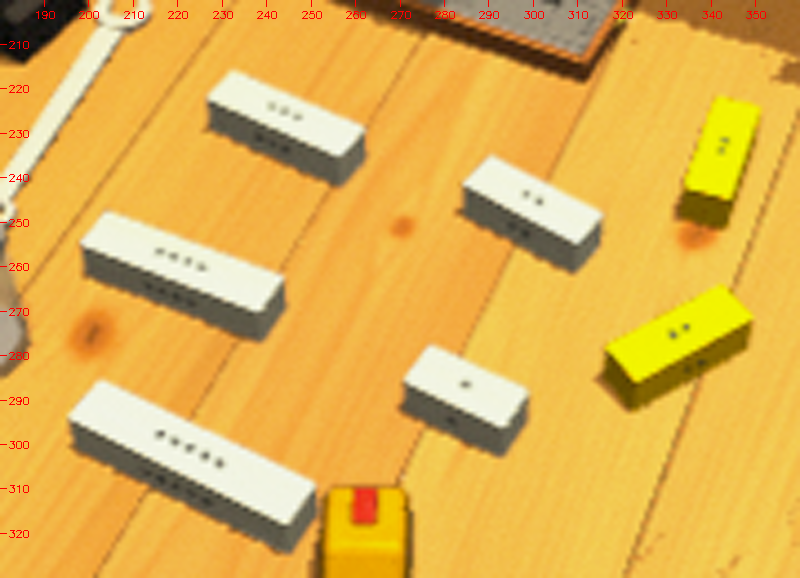

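View pics/s0b.png

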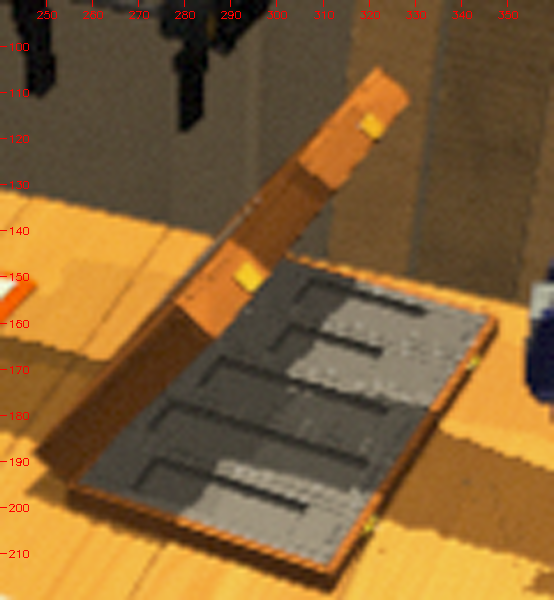

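View pics/d0a.png

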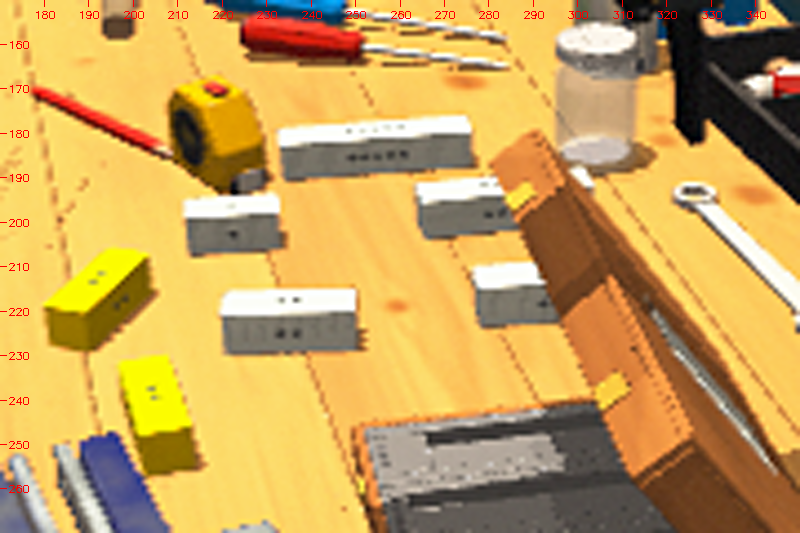

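View pics/d0b.png

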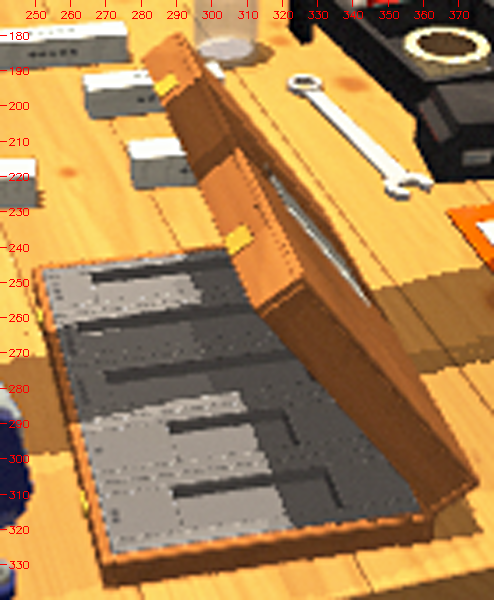

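```bash
python3 - <<'E'
from h import *
np.set_printoptions(precision=4,suppress=True)
s=get_calibration("scene");d=get_calibration("side")
def sc(x,y): return 180+x/4.444,200+y/4.444
B={'96':[(232,72),(365,130),(342,162),(208,98)],'114':[(107,212),(285,280),(264,308),(80,245)],'132':[(102,381),(316,488),(288,520),(68,418)],
'78':[(490,156),(602,214),(578,244),(462,186)],'60':[(432,346),(528,392),(505,428),(403,380)],'Y1':[(722,96),(760,108),(728,198),(684,190)],'Y2':[(722,285),(752,318),(632,380),(606,346)]}
for k,v in B.items():
    P=np.array([onz(s,*sc(*p),.028) for p in v]); c=P.mean(0); e=(P[1]-P[0]+P[2]-P[3])/2; w=(P[2]-P[1]+P[3]-P[0])/2
    print(k,c[:2],'len',np.linalg.norm(e),'wid',np.linalg.norm(w),'ang',np.degrees(np.arctan2(e[1],e[0])))
print(tri((s,300,244),(d,235.2,217.5)),tri((s,222.5,301),(d,257,179.5)),tri((s,243.5,224.5),(d,282,214)))
# case: scene crop b scale 4.615 origin 240,90
q=lambda u,v:onz(s,u,v,.018)
print('case scene front-left(near cam)',q(313,214),'front-right',q(347.5,159),'hinge near cam',q(255.5,195), 'far',q(303,146))
# side crop b scale 800/140=>600/170=3.53
q=lambda u,v:onz(d,u,v,.018)
print('side: front-far',q(249.5,246),'front-near',q(270,328),'hinge near',q(363,315))
# lid corners
print('lid edge', tri((s,331,103),(d,0,0))[0]*0)
E
```

```text
96 [0.5744 0.2366] len 0.09607227216634426 wid 0.02684454065154135 ang 172.4711400019078
114 [0.5732 0.3584] len 0.11352189983349378 wid 0.024220818705111457 ang 179.83890300246966
132 [0.507  0.4638] len 0.13010703197239668 wid 0.024425269218307722 ang 175.59018363416007
78 [0.4165 0.2393] len 0.07670142778998848 wid 0.027330361471489057 ang 169.20815664582486
60 [0.3977 0.372 ] len 0.058738851124181056 wid 0.02577447780788832 ang 173.83536145066373
Y1 [0.3311 0.1563] len 0.02421541132655521 wid 0.0784555515506057 ang -175.36875378767616
Y2 [0.3101 0.2943] len 0.0256966005881272 wid 0.07712868990987491 ang 144.2957528337717
(array([0.4178, 0.2365, 0.0285]), np.float64(0.0008456665066177698)) (array([0.5139, 0.4607, 0.0244]), np.float64(0.003595809620228745)) (array([0.5588, 0.2393, 0.0285]), np.float64(0.01730975395478231))
case scene front-left(near cam) [0.4303 0.1116 0.018 ] front-right [ 0.4223 -0.1661  0.018 ] hinge near cam [0.6086 0.1054 0.018 ] far [ 0.577  -0.1747  0.018 ]
side: front-far [0.4342 0.1109 0.018 ] front-near [ 0.4249 -0.1675  0.018 ] hinge near [ 0.6018 -0.1748  0.018 ]
lid edge [0. 0. 0.]
```

```bash
python3 - <<'E'
from h import *
s=get_calibration("scene");d=get_calibration("side")
print(tri((s,328.4,111.2),(d,314,257)),tri((s,287,162.6),(d,280,185)))
# jar base, tape, spanner
for n,u,v,z in [('jar bottom',172,276,.0),('tape',262,325,.05),('sp1',208,205,.004),('sp2',182,243,.004)]: print(n,onz(s,u,v,z))
E
python3 -m inch '[[[0,0,0.35,0,0,0.02,1],[0,0,0.35,0,0,0.05,1],[-0.5,-0.1,0.35,0,0,0.25,1],[-1,-0.25,0.35,0,0,0.25,1],[-1,-0.25,0.35,0,0,0.25,1],[-1,-0.25,0.35,0,0,0.25,1],[-1,-0.25,0.35,0,0,0.25,1],[-1,-0.25,0.35,0,0,0.25,1],[-1,-0.25,0.35,0,0,0.25,1],[-1,-0.25,0.35,0,0,0.25,1]]]' 30
```

```text
(array([ 0.50115149, -0.17475294,  0.16516622]), np.float64(0.001306788607921418)) (array([0.50935198, 0.11082899, 0.16765022]), np.float64(0.0007076334217989611))
jar bottom [ 6.68197680e-01  4.34488549e-01 -1.11022302e-16]
tape [0.39506738 0.49405195 0.05      ]
sp1 [0.71961602 0.18462698 0.004     ]
sp2 [0.70445546 0.33692271 0.004     ]
time: 1.15
ee_pos: [0.5049, -0.03, 0.2644]
eef_rot: [0.031, 0.707, -0.031, 0.706]
ft_force: [0.2, 0.9, -0.8]
width: 0.0152
```

```bash
python3 -m inch '[[[-0.5,0,0,0,0,0.02,1],[-1,0,0,0,0,0.02,1],[-1,0,0,0,0,0.02,1],[-1,0,-0.4,0,0,0.02,1],[-1,0,-0.8,0,0,0.02,1],[-1,0,-1,0,0,0.02,1],[-1,0,-1,0,0,0.02,1],[-1,0,-1,0,0,0.02,1]]]'
```

```text
time: 1.95
ee_pos: [0.3853, -0.03, 0.1454]
eef_rot: [-0.011, 0.707, 0.011, 0.707]
ft_force: [0.2, 0.1, -0.0]
width: 0.0004
```

```bash
python3 -m inch '[[[0.3,0,0,0,0,0,1],[0.6,0,0,0,0,0,1],[0.75,0,0,0,0,0,1],[0.83,0,0,0,0,0,1],[0.89,0,0,0,0,0,1],[0.95,0,0,0,0,0,1],[1,0,0,0,0,0,1]]]'
python3 -m inch '[[[0.06,0,0,0,0,0,1],[0.12,0,0,0,0,0,1],[0.2,0,0,0,0,0,1],[0.28,0,0,0,0,0,1],[0.36,0,0,0,0,0,1],[0.44,0,0,0,0,0,1],[0.52,0,0,0,0,0,1],[0.6,0,0,0,0,0,1],[0.6,0,0,0,0,0,1]]]'
```

```text
time: 2.65
ee_pos: [0.5041, -0.0301, 0.1453]
eef_rot: [-0.011, 0.708, 0.011, 0.706]
ft_force: [-6.8, 0.4, 5.2]
width: 0.0001
time: 3.55
ee_pos: [0.5783, -0.0298, 0.1443]
eef_rot: [-0.011, 0.707, 0.011, 0.707]
ft_force: [0.1, -0.1, -0.0]
width: 0.0005
```

```bash
python3 -m inch '[[[0.06,0,0,0,0,0,1],[0.12,0,0,0,0,0,1],[0.18,0,0,0,0,0,1],[0.24,0,0,0,0,0,1],[0.3,0,0,0,0,0,1],[0.35,0,0,0,0,0,1],[0.35,0,0,0,0,0,1]]]'
python3 - <<'E'
from h import *
for n in ["scene","side"]: cv2.imwrite(f"pics/{n}1.png",camera(n)[:,:,::-1])
E
```

```text
time: 4.25
ee_pos: [0.6198, -0.0297, 0.1443]
eef_rot: [-0.011, 0.707, 0.011, 0.707]
ft_force: [-0.0, -0.2, 0.3]
width: 0.0005
```

View pics/side1.png

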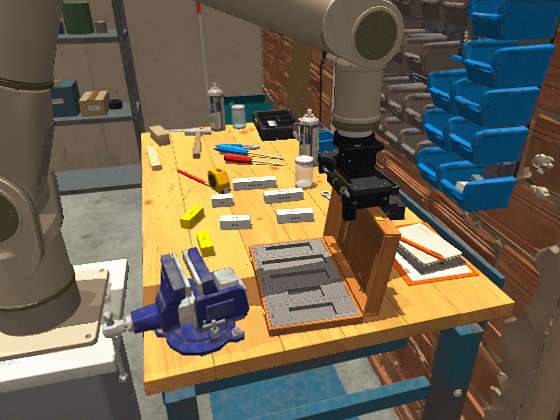

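```bash
python3 -m inch '[[[0.05,0,0,0,0,0,1],[0.1,0,0,0,0,0,1],[0.15,0,0,0,0,0,1],[0.18,0,0,0,0,0,1],[0.18,0,0,0,0,0,1]]]'
python3 -m inch '[[[-0.4,0,0,0,0,0,0.5],[-0.8,0,0,0,0,0,0.5],[-1,0,0.4,0,0,0,0.5],[-1,0,0.8,0,0,0,0.5],[-1,0,1,0,0,0,0.5],[-1,0,1,0,0,-0.005,0.5]]]'
python3 -m inch '[[[-0.4,0,0.4,0,0,-0.005,0.5],[-0.7,0,0.6,0,0,-0.005,0.5],[-0.7,0,0.6,0,0,-0.005,0.5],[-0.7,0,0.6,0,0,-0.005,0.5]]]'
python3 - <<'E'
from h import *
print(get_calibration("wrist"))
for n in ["scene","side","wrist"]: cv2.imwrite(f"pics/{n}2.png",camera(n)[:,:,::-1])
crop("pics/side2.png","pics/d2b.png",240,170,410,340)
E
```

```text
time: 4.85
ee_pos: [0.6362, -0.03, 0.1441]
eef_rot: [-0.011, 0.711, 0.011, 0.703]
ft_force: [-30.5, 0.6, 14.1]
width: 0.0006
time: 5.45
ee_pos: [0.5231, -0.0299, 0.2699]
eef_rot: [0.0, 0.704, -0.0, 0.71]
ft_force: [0.6, -0.7, -0.4]
width: 0.0394
time: 5.85
ee_pos: [0.4371, -0.03, 0.3386]
eef_rot: [0.011, 0.705, -0.012, 0.709]
ft_force: [0.4, -0.2, 0.6]
width: 0.0434
{'fx': 350.39188779323086, 'fy': 350.39188779323086, 'cx': 274.8080367793308, 'cy': 211.82081020716444, 'k1': -0.08241822297496774, 'xyz': array([ 0.36439539, -0.02686458,  0.50147506]), 'attitude': array([-0.09560307, -0.09271417,  0.68951415,  0.71192301])}
```

View pics/d2b.png

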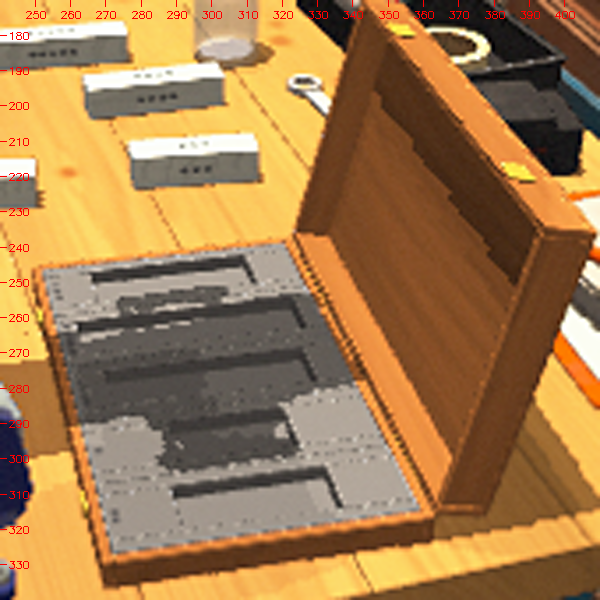

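View pics/wrist2.png

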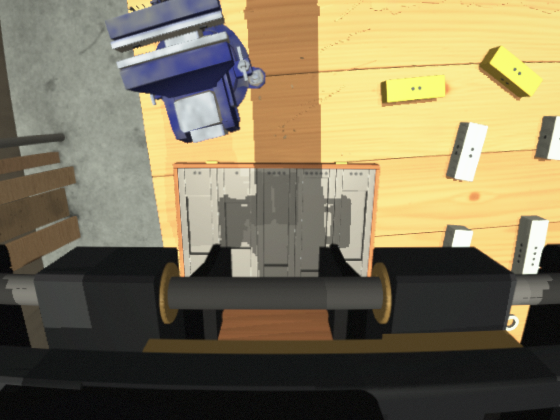

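View pics/scene2.png

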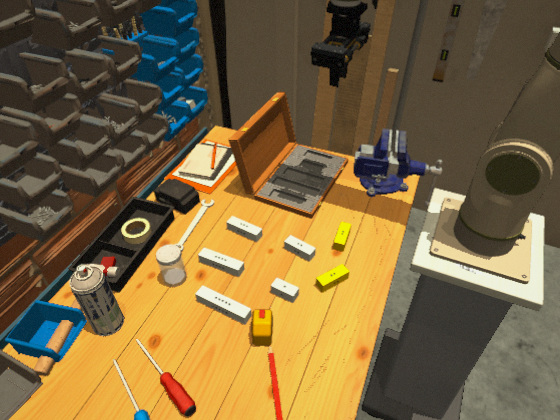

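```bash
python3 -m inch '[[[0.4,0,-0.3,0,0,0,0.5],[0.75,0,-0.5,0,0,0,0.5],[0.75,0,-0.5,0,0,0,0.5],[0.75,0,-0.5,0,0,0,0.5],[0.75,0,-0.5,0,0,0,0.5]]]'
python3 - <<'E'
from h import *
c=get_calibration("wrist");import json
json.dump({k:(v.tolist() if hasattr(v,'tolist') else v) for k,v in c.items()},open('c3.json','w'))
cv2.imwrite(f"pics/wrist3.png",camera("wrist")[:,:,::-1])
crop("pics/wrist3.png","pics/w3.png",120,60,440,260)
E
```

```text
time: 6.5
ee_pos: [0.5265, -0.0299, 0.2763]
eef_rot: [0.011, 0.707, -0.011, 0.707]
ft_force: [-1.1, 0.2, 0.6]
width: 0.0437
```

View pics/w3.png

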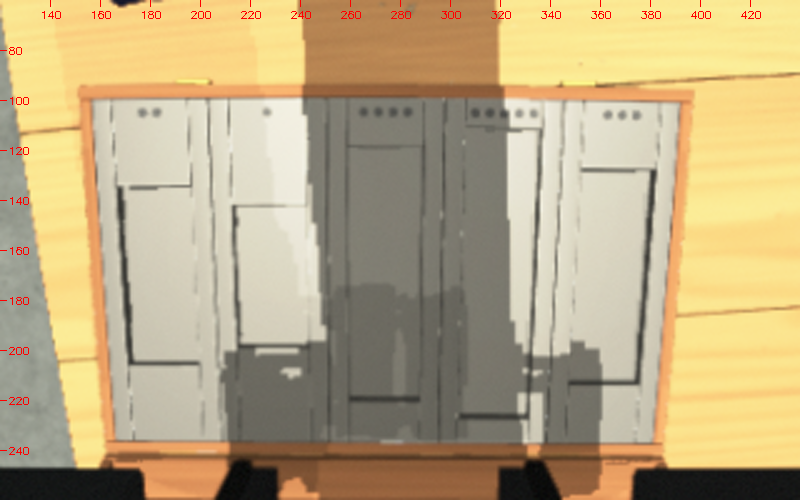

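```bash
python3 - <<'E'
from h import *
import json
np.set_printoptions(precision=4,suppress=True)
c=json.load(open('c3.json'));c={k:np.array(v) for k,v in c.items()};c={k:(float(v) if v.ndim==0 else v) for k,v in c.items()}
f=lambda x,y,z=.018:onz(c,x/2.5+120,y/2.5+60,z)
for p in [(79,87),(693,91),(663,446),(107,443)]: print('corner',f(*p))
for n,a,b in [('78',(118,186,190,186),(132,363,199,363)),('60',(233,206,308,206),(241,346,310,346)),('114',(347,147,422,147),(350,400,420,400)),('132',(466,126,541,128),(460,416,528,417)),('96',(583,170,656,170),(568,383,637,383))]:
    P=[f(a[0],a[1]),f(a[2],a[3]),f(b[0],b[1]),f(b[2],b[3])]
    print(n,np.mean(P,0),'len',np.linalg.norm((P[2]+P[3]-P[0]-P[1])/2),'wid',np.linalg.norm(P[1]-P[0]),np.linalg.norm(P[3]-P[2]))
E
```

```text
corner [ 0.4218 -0.1692  0.018 ]
corner [0.4327 0.1169 0.018 ]
corner [0.6072 0.1102 0.018 ]
corner [ 0.5965 -0.1748  0.018 ]
78 [ 0.5121 -0.1391  0.018 ] len 0.08661012939344252 wid 0.03458585245723348 0.033742962408260184
60 [ 0.5144 -0.0838  0.018 ] len 0.06823452660803464 wid 0.0357460192736789 0.03416580750820001
114 [ 0.5164 -0.0297  0.018 ] len 0.12322284165757712 wid 0.035085019129740595 0.03509825382902803
132 [0.5179 0.0256 0.018 ] len 0.14120171205704432 wid 0.035105204618370994 0.03442817601751127
96 [0.5205 0.0804 0.018 ] len 0.10444222575004575 wid 0.034945756793868944 0.03495508162470897
```

```bash
python3 -m inch '[[[0,0.4,0.1,0,0,0.006,0.5],[0,0.8,0.3,0,0,0.006,0.5],[0,1,0.5,0,0,0.006,0.5]]]'
python3 -m inch '[[[0,0.4,0,0,0,0,0.5],[0.1,0.8,0,0,0,0,0.5],[0.2,1,0,0,0,0,0.5]]]'
python3 -m inch '[[[0,0.4,0,0,0,0,0.5],[0.1,0.7,0,0,0,0,0.5],[0.1,0.7,0,0,0,0,0.5],[0.1,0.7,0,0,0,0,0.5]]]'
python3 - <<'E'
from h import *
c=get_calibration("wrist");import json
json.dump({k:(v.tolist() if hasattr(v,'tolist') else v) for k,v in c.items()},open('c4.json','w'))
cv2.imwrite(f"pics/wrist4.png",camera("wrist")[:,:,::-1])
crop("pics/wrist4.png","pics/w4.png",60,0,460,300)
E
```

```text
time: 6.85
ee_pos: [0.5253, 0.0934, 0.3384]
eef_rot: [-0.003, 0.707, 0.003, 0.708]
ft_force: [1.2, -0.4, -0.2]
width: 0.0436
time: 7.15
ee_pos: [0.5493, 0.2146, 0.3386]
eef_rot: [-0.003, 0.706, 0.004, 0.708]
ft_force: [-0.0, -0.6, 0.3]
width: 0.0437
time: 7.55
ee_pos: [0.5622, 0.2945, 0.3374]
eef_rot: [-0.002, 0.707, 0.003, 0.707]
ft_force: [0.5, -0.9, -0.3]
width: 0.0433
```

View pics/w4.png

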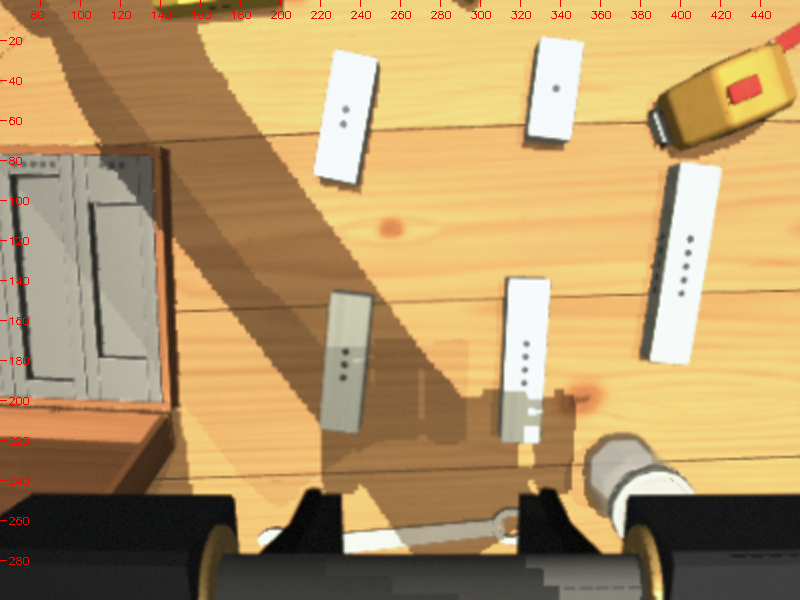

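```bash
python3 - <<'E'
from h import *
import json
np.set_printoptions(precision=4,suppress=True)
s=get_calibration("scene")
c=json.load(open('c4.json'));c={k:np.array(v) for k,v in c.items()};c={k:(float(v) if v.ndim==0 else v) for k,v in c.items()}
f=lambda x,y,z=.028:onz(c,x/2+60,y/2,z)
B={'78':[(334,50),(379,59),(360,184),(316,174)],'60':[(540,38),(583,43),(572,140),(528,135)],'96':[(331,291),(373,296),(359,432),(321,428)],'114':[(507,277),(550,279),(539,442),(500,439)],'132':[(681,162),(721,168),(691,364),(649,359)]}
D={'78':((345,116),(300,244)),'60':((556,88),(285.2-.6,286.4)),'96':((344.5,364),(243.5,225)),'114':((525,367),(220.5,258)),'132':((686,266),(223,301))}
for k,P in B.items():
    P=np.array([f(*p) for p in P]); e=(P[3]-P[0]+P[2]-P[1])/2; w=(P[1]-P[0]+P[2]-P[3])/2
    print(k,P.mean(0)[:2],'len',np.linalg.norm(e),'wid',np.linalg.norm(w),'yaw',np.degrees(np.arctan2(e[1],e[0])), 'tri',*tri((c,D[k][0][0]/2+60,D[k][0][1]/2),(s,*D[k][1])))
q=f(640,500,.09);print('jar top',q)
E
```

```text
78 [0.4166 0.2422] len 0.0767326621705297 wid 0.02883330100842101 yaw -9.639714576129832 tri [0.4159 0.2411 0.0331] 0.0006791807693057926
60 [0.3983 0.3741] len 0.05881515476438389 wid 0.027851629337788644 yaw -4.931549206009753 tri [0.3981 0.3736 0.0315] 9.204305976153487e-05
96 [0.5752 0.2384] len 0.09522626004713121 wid 0.027489591112038626 yaw -6.22780056764015 tri [0.5752 0.2382 0.0322] 0.0003612256158896689
114 [0.573  0.3602] len 0.11258682340005358 wid 0.028215635480145745 yaw -0.8341885093573659 tri [0.5749 0.3601 0.0316] 0.0012927781540731913
132 [0.507  0.4663] len 0.13019758921377275 wid 0.02857883851141649 yaw -4.296996158483824 tri [0.5065 0.4651 0.0314] 0.000568262266186253
jar top [0.6497 0.4289 0.09  ]
```

```bash
python3 -m inch '[[[0.11,-0.4,-0.3,0,0,-0.018,0.3],[0.11,-0.47,-0.6,0,0,-0.018,0.3],[0.11,-0.47,-1,0,0,-0.018,0.3]]]' 40
python3 -m inch '[[[0,0,-0.4,0,0,0,0.3],[0,0,-0.8,0,0,0,0.3],[0,0,-1,0,0,0,0.3]]]'
python3 -m inch '[[[0,0,-0.25,0,0,0,0.3],[0,0,-0.45,0,0,0,0.3],[0,0,-0.45,0,0,0,0.3],[0,0,-0.45,0,0,0,0.3]]]'
python3 - <<'E'
from h import *
c=get_calibration("wrist");print(c['xyz'])
cv2.imwrite(f"pics/wrist5.png",camera("wrist")[:,:,::-1])
E
```

```text
time: 7.9
ee_pos: [0.578, 0.232, 0.2178]
eef_rot: [0.041, 0.704, -0.041, 0.708]
ft_force: [1.0, 1.3, -0.7]
width: 0.0577
time: 8.2
ee_pos: [0.5744, 0.2346, 0.0935]
eef_rot: [0.038, 0.707, -0.04, 0.705]
ft_force: [-0.5, -0.8, -0.3]
width: 0.0607
time: 8.6
ee_pos: [0.5764, 0.2366, 0.044]
eef_rot: [0.039, 0.706, -0.039, 0.706]
ft_force: [-0.2, 0.0, 0.4]
width: 0.0611
[0.50473187 0.24511182 0.20709907]
```

View pics/wrist5.png

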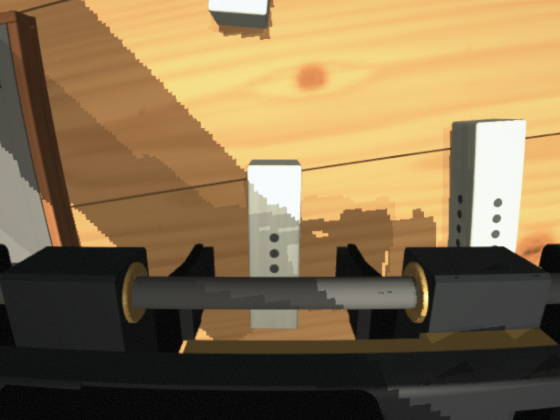

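```bash
python3 -m inch '[[[0,0.01,-0.15,0,0,0,0.3],[0,0.01,-0.24,0,0,0,0.3],[0,0.01,-0.24,0,0,0,0.3],[0,0.01,-0.24,0,0,0,0.8],[0,0.01,-0.24,0,0,0,0.8],[0,0.01,-0.24,0,0,0,0.8],[0,0.01,-0.24,0,0,0,0.8],[0,0.01,-0.24,0,0,0,0.8]]]' 40
python3 -m inch '[[[0,0,0.2,0,0,0,0.8],[0,0,0.6,0,0,0,0.8],[0,0,0.8,0,0,0,0.8],[0,0,0.8,0,0,0,0.8]]]'
```

```text
time: 9.45
ee_pos: [0.576, 0.2383, 0.0141]
eef_rot: [0.038, 0.706, -0.038, 0.706]
ft_force: [-0.5, -4.5, 3.7]
width: 0.029
time: 9.85
ee_pos: [0.5778, 0.2399, 0.1139]
eef_rot: [0.039, 0.704, -0.037, 0.708]
ft_force: [-0.4, -0.6, -1.9]
width: 0.0276
```

```bash
python3 -m inch '[[[-0.2,-0.4,0,0,0,0.011,0.8],[-0.4,-0.8,0,0,0,0.011,0.8],[-0.47,-1,0,0,0,0.011,0.8]]]'
python3 -m inch '[[[0,-0.25,0,0,0,0,0.8],[0,-0.33,-0.2,0,0,0,0.8],[0,-0.33,-0.5,0,0,0,0.8],[0,-0.33,-0.5,0,0,0,0.8],[0,-0.33,-0.5,0,0,0,0.8]]]'
python3 - <<'E'
from h import *
cv2.imwrite(f"pics/wrist6.png",camera("wrist")[:,:,::-1])
E
```

```text
time: 10.15
ee_pos: [0.5169, 0.1154, 0.1078]
eef_rot: [0.014, 0.708, -0.015, 0.706]
ft_force: [-0.1, 0.0, -3.0]
width: 0.0274
time: 10.65
ee_pos: [0.5185, 0.0795, 0.0492]
eef_rot: [0.013, 0.708, -0.013, 0.706]
ft_force: [-0.1, 0.4, -2.3]
width: 0.0277
```

View pics/wrist6.png

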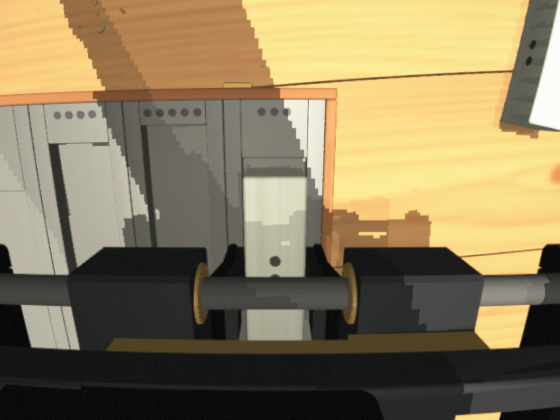

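```bash
python3 -m inch '[[[0.02,0.005,-0.1,0,0,0,0.8],[0.02,0.005,-0.17,0,0,0,0.8],[0.02,0.005,-0.21,0,0,0,0.8],[0.02,0.005,-0.21,0,0,0,0.8],[0.02,0.005,-0.21,0,0,0,0.8]]]'
```

```text
time: 11.2
ee_pos: [0.5218, 0.0799, 0.0246]
eef_rot: [0.014, 0.707, -0.014, 0.707]
ft_force: [0.3, -0.1, -2.0]
width: 0.0278
```

```bash
python3 -m inch '[[[0,0,-0.015,0,0,0,0.8],[0,0,-0.02,0,0,0,0.8],[0,0,-0.02,0,0,0,0.8]]]'
python3 -m inch '[[[0,0,0,0,0,0,0.5],[0,0,0,0,0,0,0.5],[0,0,0,0,0,0,0.5],[0,0,0.2,0,0,0,0.5],[0,0,0.6,0,0,0,0.5],[0,0,1,0,0,0,0.5],[0,0,1,0,0,0,0.5]]]'
python3 -m inch '[[[0,0,0.4,0,0,0,0.5],[0,0.3,0.4,0,0,0,0.5],[0,0.6,0.4,0,0,0,0.4],[0,0.6,0.4,0,0,0,0.4]]]'
python3 - <<'E'
from h import *
cv2.imwrite(f"pics/wrist7.png",camera("wrist")[:,:,::-1])
crop("pics/wrist7.png","pics/w7.png",0,60,320,260)
E
```

```text
time: 11.5
ee_pos: [0.5219, 0.0798, 0.0223]
eef_rot: [0.014, 0.707, -0.014, 0.707]
ft_force: [-0.1, 1.0, -3.2]
width: 0.0273
time: 12.2
ee_pos: [0.5254, 0.0807, 0.149]
eef_rot: [0.014, 0.703, -0.013, 0.711]
ft_force: [0.8, 0.4, 0.2]
width: 0.0435
time: 12.6
ee_pos: [0.5209, 0.1574, 0.1905]
eef_rot: [0.012, 0.707, -0.01, 0.707]
ft_force: [-0.0, -0.4, 0.6]
width: 0.05
```

View pics/wrist7.png

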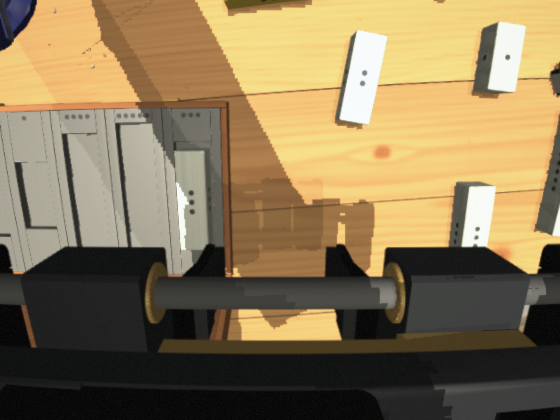

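```bash
python3 -m inch '[[[0.2,0.4,0,0,0,0.003,0.3],[0.4,0.8,0,0,0,0.003,0.3],[0.44,1,0,0,0,0.003,0.3]]]'
python3 -m inch '[[[0,0.4,-0.2,0,0,0,0.3],[0,0.69,-0.6,0,0,0,0.3],[0,0.69,-1,0,0,0,0.3],[0,0.69,-1,0,0,0,0.3],[0,0.69,-1,0,0,0,0.3]]]'
python3 - <<'E'
from h import *
cv2.imwrite(f"pics/wrist8.png",camera("wrist")[:,:,::-1])
E
```

```text
time: 12.95
ee_pos: [0.5759, 0.273, 0.1895]
eef_rot: [0.007, 0.707, -0.007, 0.707]
ft_force: [0.2, 0.4, 0.1]
width: 0.06
time: 13.45
ee_pos: [0.5744, 0.3525, 0.0688]
eef_rot: [0.006, 0.708, -0.008, 0.706]
ft_force: [0.3, -0.1, 0.5]
width: 0.0608
```

View pics/wrist8.png

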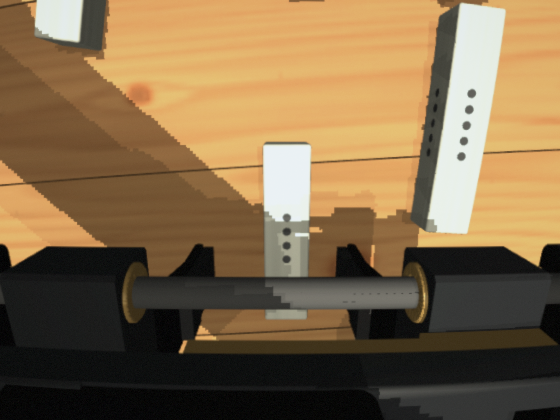

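```bash
python3 -m inch '[[[0,0.06,-0.2,0,0,0,0.3],[0,0.06,-0.38,0,0,0,0.3],[0,0.06,-0.45,0,0,0,0.3],[0,0.06,-0.45,0,0,0,0.3],[0,0.06,-0.45,0,0,0,0.8],[0,0.06,-0.45,0,0,0,0.8],[0,0.06,-0.45,0,0,0,0.8],[0,0.06,-0.45,0,0,0,0.8]]]' 40
python3 -m inch '[[[0,0,0.2,0,0,0,0.8],[0,0,0.6,0,0,0,0.8],[0,0,0.8,0,0,0,0.8],[0,0,0.8,0,0,0,0.8]]]'
```

```text
time: 14.3
ee_pos: [0.5749, 0.362, 0.0169]
eef_rot: [0.007, 0.707, -0.007, 0.707]
ft_force: [-0.5, -0.4, 0.8]
width: 0.0365
time: 14.7
ee_pos: [0.5766, 0.3634, 0.1173]
eef_rot: [0.009, 0.705, -0.006, 0.709]
ft_force: [-0.4, 0.4, 0.3]
width: 0.0183
```

```bash
python3 -m inch '[[[0,0,-0.2,0,0,0,0.3],[0,0,-0.4,0,0,0,0.3],[0,0,-0.4,0,0,0,0.3],[0,0,-0.4,0,0,0,0.3],[0,0,-0.4,0,0,0,0.3]]]'
python3 - <<'E'
from h import *
cv2.imwrite(f"pics/wrist9.png",camera("wrist")[:,:,::-1])
E
```

```text
time: 15.2
ee_pos: [0.5751, 0.3623, 0.0654]
eef_rot: [0.007, 0.707, -0.007, 0.707]
ft_force: [0.2, -0.5, -0.4]
width: 0.0499
```

View pics/wrist9.png

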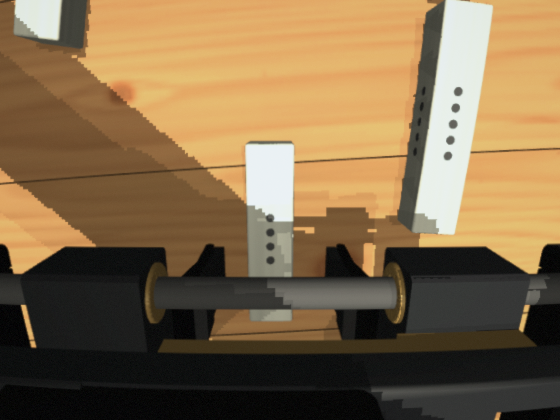

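```bash
python3 -m inch '[[[0,-0.01,-0.2,0,0,0,0.35],[0,-0.01,-0.38,0,0,0,0.35],[0,-0.01,-0.42,0,0,0,0.35],[0,-0.01,-0.42,0,0,0,0.8],[0,-0.01,-0.42,0,0,0,0.8],[0,-0.01,-0.42,0,0,0,0.8],[0,-0.01,-0.42,0,0,0,0.8],[0,-0.01,-0.42,0,0,0,0.8],[0,-0.01,-0.42,0,0,0,0.8],[0,-0.01,-0.42,0,0,0,0.8]]]' 40
python3 -m inch '[[[0,0,0.2,0,0,0,0.8],[0,0,0.6,0,0,0,0.8],[0,0,0.8,0,0,0,0.8],[0,0,0.8,0,0,0,0.8]]]'
```

```text
time: 16.25
ee_pos: [0.5751, 0.3606, 0.0146]
eef_rot: [0.007, 0.707, -0.007, 0.707]
ft_force: [-1.1, -2.8, 6.7]
width: 0.0274
time: 16.65
ee_pos: [0.5763, 0.3621, 0.1141]
eef_rot: [0.008, 0.705, -0.006, 0.709]
ft_force: [-0.1, 0.1, -3.1]
width: 0.0275
```

```bash
python3 -m inch '[[[-0.2,-0.4,0,0,0,-0.003,0.8],[-0.4,-0.8,0,0,0,-0.003,0.8],[-0.48,-1,0,0,0,-0.003,0.8]]]'
python3 -m inch '[[[0,-0.4,0,0,0,0,0.8],[0,-0.8,0,0,0,0,0.8],[0,-1,0,0,0,0,0.8]]]'
python3 -m inch '[[[0,-0.4,0,0,0,0,0.8],[0,-0.8,0,0,0,0,0.8],[0,-1,0,0,0,0,0.8],[0,-1.0,-0.3,0,0,0,0.8],[0,-1.0,-0.5,0,0,0,0.8],[0,-1.0,-0.5,0,0,0,0.8]]]'
```

```text
time: 16.95
ee_pos: [0.5148, 0.2371, 0.1076]
eef_rot: [0.013, 0.708, -0.015, 0.706]
ft_force: [1.0, 0.1, -1.8]
width: 0.0277
time: 17.25
ee_pos: [0.5161, 0.1154, 0.1082]
eef_rot: [0.014, 0.708, -0.016, 0.706]
ft_force: [0.5, -0.4, -2.2]
width: 0.0271
time: 17.85
ee_pos: [0.5135, 0.0002, 0.0456]
eef_rot: [0.014, 0.71, -0.014, 0.704]
ft_force: [-0.5, -0.3, -2.6]
width: 0.0273
```

```bash
python3 -m inch '[[[0,-0.15,0,0,0,0,0.8],[0,-0.245,0,0,0,0,0.8],[0,-0.245,0,0,0,0,0.8],[0,-0.245,0,0,0,0,0.8],[0,-0.245,0,0,0,0,0.8]]]'
python3 - <<'E'
from h import *
cv2.imwrite(f"pics/wrist10.png",camera("wrist")[:,:,::-1])
E
```

```text
time: 18.35
ee_pos: [0.5172, -0.0279, 0.0501]
eef_rot: [0.014, 0.707, -0.013, 0.707]
ft_force: [0.1, 0.9, -2.7]
width: 0.0278
```

View pics/wrist10.png

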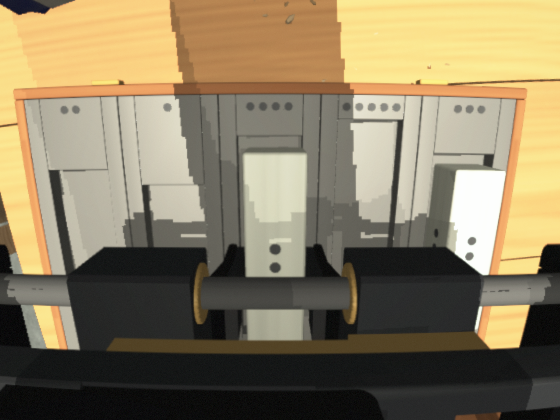

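```bash
python3 -m inch '[[[0,-0.01,-0.1,0,0,0,0.8],[0,-0.01,-0.17,0,0,0,0.8],[0,-0.01,-0.21,0,0,0,0.8],[0,-0.01,-0.23,0,0,0,0.8],[0,-0.01,-0.23,0,0,0,0.8],[0,-0.01,-0.23,0,0,0,0.8]]]'
```

```text
time: 19.0
ee_pos: [0.5161, -0.0298, 0.0225]
eef_rot: [0.014, 0.708, -0.014, 0.706]
ft_force: [-9.1, -0.0, 12.5]
width: 0.0278
```

```bash
python3 - <<'E'
from h import *
for n in ["wrist","side"]: cv2.imwrite(f"pics/{n}11.png",camera(n)[:,:,::-1])
crop("pics/side11.png","pics/d11.png",240,220,400,340)
E
```

```text
(no output)
```

View pics/wrist11.png

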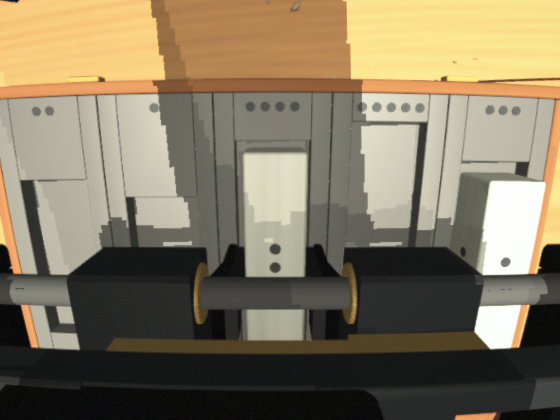

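View pics/d11.png

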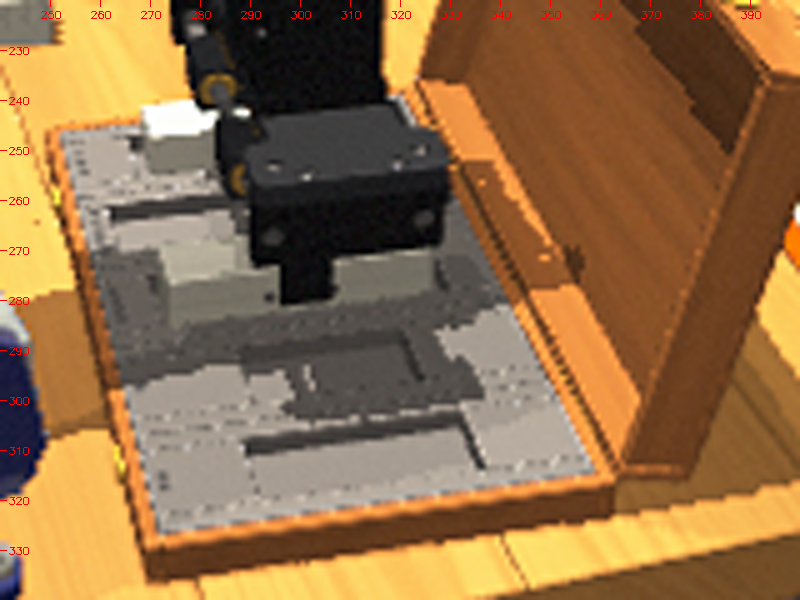

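```bash
python3 - <<'E'
from h import *
np.set_printoptions(precision=4,suppress=True)
c=get_calibration("wrist"); print(read_state()['ft_force'],read_state()['ee_pos'],c['xyz'])
for z in (.036,.038,.046): print(z,onz(c,275,152,z))
print('rim front',onz(c,272,140,.018))
E
```

```text
[-9.3109  0.7456 12.4067] [ 0.5161 -0.0298  0.0225] [ 0.4446 -0.0263  0.1859]
0.036 [ 0.4582 -0.0267  0.036 ]
0.038 [ 0.458  -0.0267  0.038 ]
0.046 [ 0.4573 -0.0267  0.046 ]
rim front [ 0.4542 -0.028   0.018 ]
```

```bash
python3 -m inch '[[[0,0,0,0,0,0,0.5],[0,0,0,0,0,0,0.5],[0,0,0,0,0,0,0.5],[0,0,0.2,0,0,0,0.5],[0,0,0.6,0,0,0,0.5],[0,0,1,0,0,0,0.5],[0,0,1,0,0,0,0.5]]]'
python3 -m inch '[[[0,0.4,0.4,0,0,0,0.5],[0,0.7,0.4,0,0,0,0.5],[0,1,0.4,0,0,0,0.4],[0,1,0.4,0,0,0,0.4]]]'
python3 - <<'E'
from h import *
for n in ["wrist","side"]: cv2.imwrite(f"pics/{n}12.png",camera(n)[:,:,::-1])
crop("pics/side12.png","pics/d12.png",240,220,400,340)
E
```

```text
time: 19.8
ee_pos: [0.5208, -0.0299, 0.1487]
eef_rot: [0.014, 0.703, -0.014, 0.711]
ft_force: [1.4, 0.0, -0.3]
width: 0.0436
time: 20.2
ee_pos: [0.5166, 0.0961, 0.1906]
eef_rot: [0.012, 0.707, -0.01, 0.707]
ft_force: [-0.8, -0.4, -0.3]
width: 0.0501
```

View pics/wrist12.png

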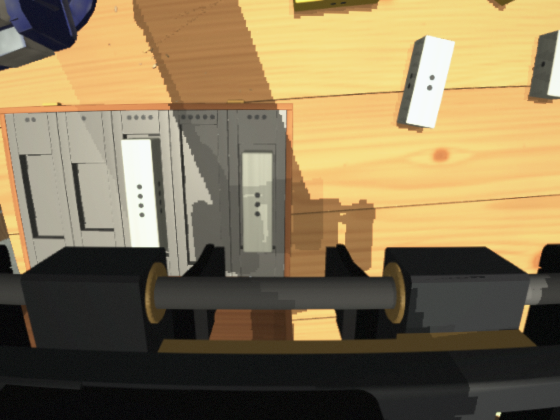

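View pics/d12.png

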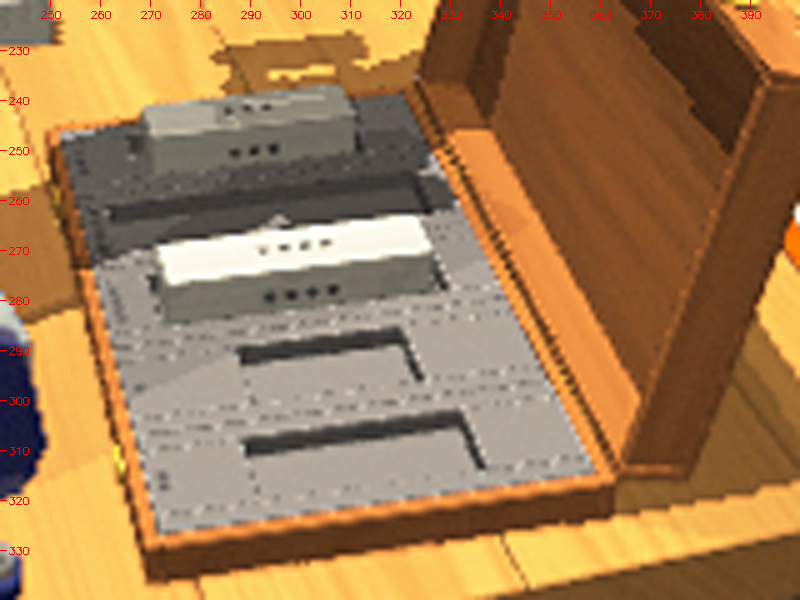

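```bash
python3 -m inch '[[[-0.3,0.4,0,0,0,-0.021,0.3],[-0.6,0.7,0,0,0,-0.021,0.3],[-0.835,1,-0.1,0,0,-0.021,0.3],[-0.835,1,-0.13,0,0,-0.021,0.3]]]'
python3 -m inch '[[[0,0.21,-0.3,0,0,0,0.3],[0,0.21,-0.6,0,0,0,0.3],[0,0.21,-0.95,0,0,0,0.3],[0,0.21,-0.95,0,0,0,0.3],[0,0.21,-0.95,0,0,0,0.3]]]'
python3 - <<'E'
from h import *
cv2.imwrite(f"pics/wrist13.png",camera("wrist")[:,:,::-1])
E
```

```text
time: 20.7
ee_pos: [0.4137, 0.2129, 0.174]
eef_rot: [0.059, 0.705, -0.058, 0.704]
ft_force: [0.9, -0.4, -0.6]
width: 0.0608
time: 21.2
ee_pos: [0.4171, 0.2341, 0.0609]
eef_rot: [0.061, 0.705, -0.061, 0.704]
ft_force: [-0.4, 0.5, 0.5]
width: 0.0613
```

View pics/wrist13.png

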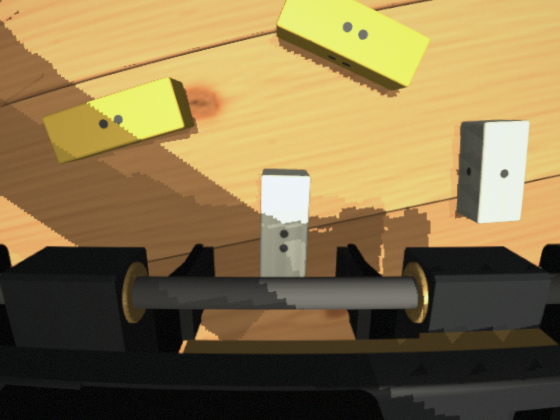

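```bash
python3 -m inch '[[[0,0.05,-0.2,0,0,0,0.35],[0,0.05,-0.34,0,0,0,0.35],[0,0.05,-0.38,0,0,0,0.35],[0,0.05,-0.38,0,0,0,0.8],[0,0.05,-0.38,0,0,0,0.8],[0,0.05,-0.38,0,0,0,0.8],[0,0.05,-0.38,0,0,0,0.8],[0,0.05,-0.38,0,0,0,0.8],[0,0.05,-0.38,0,0,0,0.8],[0,0.05,-0.38,0,0,0,0.8]]]' 40
python3 -m inch '[[[0,0,0.2,0,0,0,0.8],[0,0,0.6,0,0,0,0.8],[0,0,0.8,0,0,0,0.8],[0,0,0.8,0,0,0,0.8]]]'
```

```text
time: 22.25
ee_pos: [0.4172, 0.2411, 0.0156]
eef_rot: [0.06, 0.704, -0.06, 0.705]
ft_force: [-1.2, -1.8, 6.6]
width: 0.0277
time: 22.65
ee_pos: [0.4186, 0.2425, 0.1145]
eef_rot: [0.061, 0.703, -0.059, 0.706]
ft_force: [-0.5, 0.7, -0.7]
width: 0.027
```

```bash
python3 -m inch '[[[0.3,-0.35,0,0,0,0.021,0.8],[0.55,-0.7,0,0,0,0.021,0.8],[0.8,-1,0,0,0,0.021,0.8]]]'
python3 -m inch '[[[0,-0.4,0,0,0,0,0.8],[0,-0.8,0,0,0,0,0.8],[0,-1,0,0,0,0,0.8]]]'
python3 -m inch '[[[0,-0.4,0,0,0,0,0.8],[0,-0.8,0,0,0,0,0.8],[0,-1,0,0,0,0,0.8],[0,-1.0,0,0,0,0,0.8]]]'
python3 -m inch '[[[0,-0.17,-0.1,0,0,0,0.8],[0,-0.17,-0.3,0,0,0,0.8],[0,-0.17,-0.5,0,0,0,0.8],[0,-0.17,-0.5,0,0,0,0.8],[0,-0.17,-0.5,0,0,0,0.8],[0,-0.17,-0.5,0,0,0,0.8]]]'
python3 - <<'E'
from h import *
cv2.imwrite(f"pics/wrist14.png",camera("wrist")[:,:,::-1])
E
```

```text
time: 22.95
ee_pos: [0.5094, 0.1239, 0.11]
eef_rot: [0.013, 0.707, -0.013, 0.707]
ft_force: [0.4, 0.5, -1.1]
width: 0.0279
time: 23.25
ee_pos: [0.5083, 0.0007, 0.1095]
eef_rot: [0.015, 0.708, -0.016, 0.706]
ft_force: [-0.5, 0.6, -1.7]
width: 0.0275
time: 23.65
ee_pos: [0.508, -0.1189, 0.1096]
eef_rot: [0.015, 0.708, -0.016, 0.706]
ft_force: [0.9, -0.6, -1.7]
width: 0.0276
time: 24.25
ee_pos: [0.51, -0.1344, 0.052]
eef_rot: [0.013, 0.707, -0.013, 0.707]
ft_force: [-0.4, -0.9, -1.2]
width: 0.0277
```

View pics/wrist14.png

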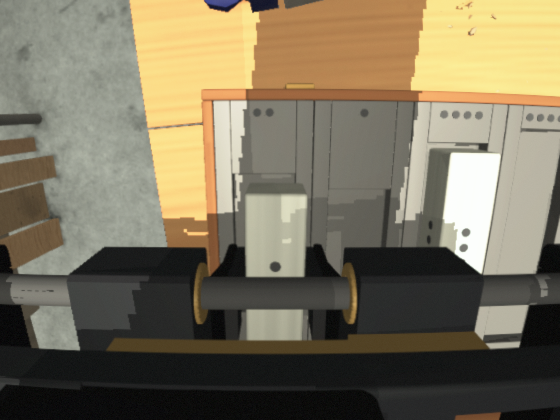

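```bash
python3 -m inch '[[[0.025,-0.04,0,0,0,0,0.8],[0.025,-0.04,-0.1,0,0,0,0.8],[0.025,-0.04,-0.17,0,0,0,0.8],[0.025,-0.04,-0.22,0,0,0,0.8],[0.025,-0.04,-0.24,0,0,0,0.8],[0.025,-0.04,-0.24,0,0,0,0.8]]]'
```

```text
time: 24.9
ee_pos: [0.5117, -0.1395, 0.0233]
eef_rot: [0.014, 0.708, -0.014, 0.706]
ft_force: [-11.1, 3.1, 23.4]
width: 0.0278
```

```bash
python3 -m inch '[[[0,0,0,0,0,0,0.5],[0,0,0,0,0,0,0.5],[0,0,0,0,0,0,0.5],[0,0,0.2,0,0,0,0.5],[0,0,0.6,0,0,0,0.5],[0,0,1,0,0,0,0.5],[0,0,1,0,0,0,0.5]]]'
python3 -m inch '[[[0,0.4,0.4,0,0,0,0.5],[0,0.8,0.4,0,0,0,0.5],[0,1,0.4,0,0,0,0.4]]]'
python3 -m inch '[[[0,0.4,0,0,0,0,0.4],[0,0.8,0,0,0,0,0.4],[0,1,0,0,0,0,0.4],[0,1,0,0,0,0,0.4]]]'
python3 - <<'E'
from h import *
for n in ["wrist","side","scene"]: cv2.imwrite(f"pics/{n}15.png",camera(n)[:,:,::-1])
crop("pics/side15.png","pics/d15.png",170,170,380,340)
E
```

```text
time: 25.6
ee_pos: [0.5158, -0.1403, 0.1486]
eef_rot: [0.013, 0.703, -0.014, 0.71]
ft_force: [0.8, 0.2, -0.8]
width: 0.0432
time: 25.9
ee_pos: [0.5129, -0.0168, 0.1917]
eef_rot: [0.013, 0.706, -0.013, 0.708]
ft_force: [-0.1, 0.0, -0.1]
width: 0.0465
time: 26.3
ee_pos: [0.5116, 0.1049, 0.1898]
eef_rot: [0.012, 0.707, -0.011, 0.707]
ft_force: [-0.3, 0.3, 0.4]
width: 0.0521
```

View pics/wrist15.png

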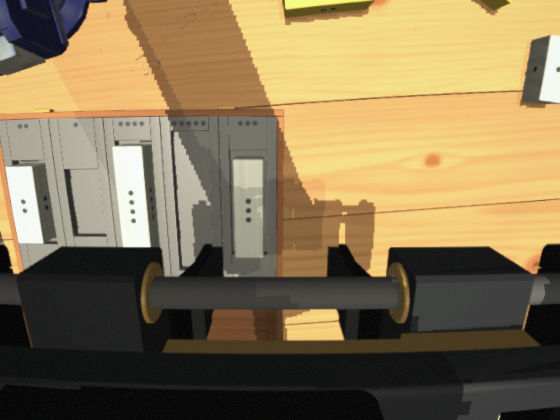

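View pics/d15.png

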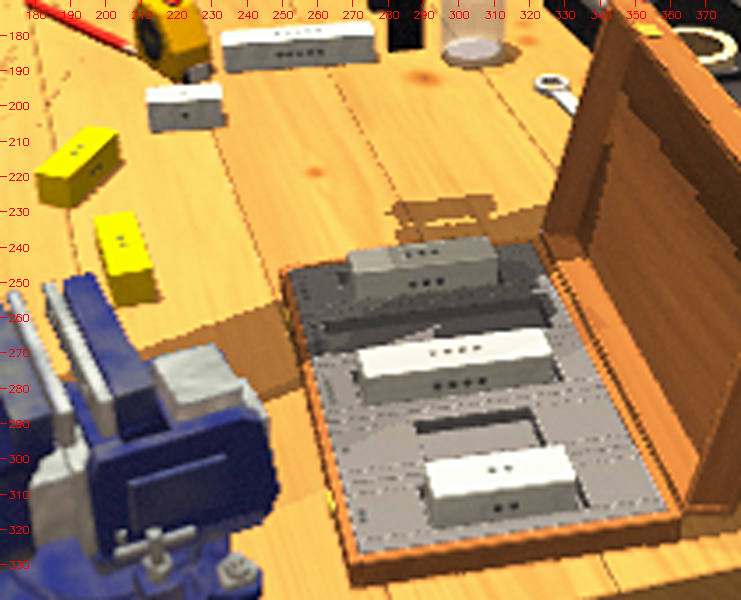

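View pics/scene15.png

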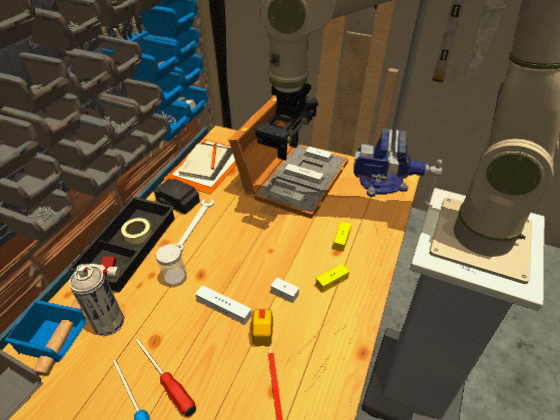

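```bash
python3 -m inch '[[[-0.3,0.35,0,0,0,-0.0075,0.3],[-0.6,0.7,0,0,0,-0.0075,0.3],[-0.95,1,-0.1,0,0,-0.0075,0.3],[-0.95,1,-0.13,0,0,-0.0075,0.3]]]'
python3 -m inch '[[[0,0.4,0,0,0,0,0.3],[0,0.8,-0.3,0,0,0,0.3],[0,1,-0.6,0,0,0,0.3],[0,1,-0.6,0,0,0,0.3]]]'
python3 -m inch '[[[0,0.27,-0.2,0,0,0,0.3],[0,0.27,-0.35,0,0,0,0.3],[0,0.27,-0.35,0,0,0,0.3],[0,0.27,-0.35,0,0,0,0.3]]]'
python3 - <<'E'
from h import *
cv2.imwrite(f"pics/wrist16.png",camera("wrist")[:,:,::-1])
E
```

```text
time: 26.85
ee_pos: [0.3956, 0.2223, 0.1744]
eef_rot: [0.029, 0.706, -0.029, 0.707]
ft_force: [0.0, -2.2, -0.4]
width: 0.0606
time: 27.25
ee_pos: [0.3957, 0.3409, 0.0975]
eef_rot: [0.029, 0.709, -0.03, 0.704]
ft_force: [-0.3, -0.1, -0.4]
width: 0.0608
time: 27.65
ee_pos: [0.3994, 0.3712, 0.0613]
eef_rot: [0.031, 0.706, -0.031, 0.707]
ft_force: [-0.2, 0.2, 0.4]
width: 0.0612
```

View pics/wrist16.png

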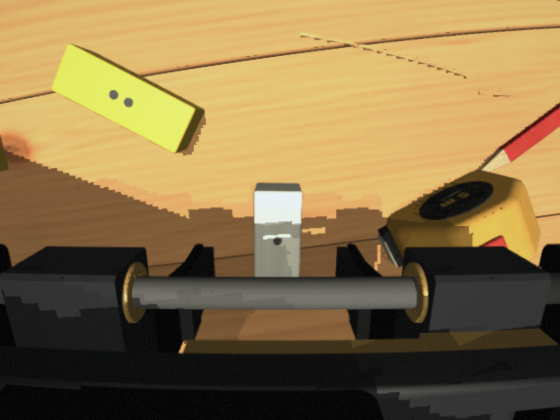

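```bash
python3 -m inch '[[[-0.01,0.02,-0.2,0,0,0,0.4],[-0.01,0.02,-0.34,0,0,0,0.4],[-0.01,0.02,-0.38,0,0,0,0.4],[-0.01,0.02,-0.38,0,0,0,0.8],[-0.01,0.02,-0.38,0,0,0,0.8],[-0.01,0.02,-0.38,0,0,0,0.8],[-0.01,0.02,-0.38,0,0,0,0.8],[-0.01,0.02,-0.38,0,0,0,0.8],[-0.01,0.02,-0.38,0,0,0,0.8],[-0.01,0.02,-0.38,0,0,0,0.8]]]' 40
python3 -m inch '[[[0,0,0.2,0,0,0,0.8],[0,0,0.6,0,0,0,0.8],[0,0,0.8,0,0,0,0.8],[0,0,0.8,0,0,0,0.8]]]'
```

```text
time: 28.7
ee_pos: [0.3976, 0.3752, 0.0158]
eef_rot: [0.03, 0.706, -0.03, 0.707]
ft_force: [-1.1, -2.9, 7.3]
width: 0.0278
time: 29.1
ee_pos: [0.3985, 0.377, 0.1148]
eef_rot: [0.032, 0.705, -0.029, 0.708]
ft_force: [0.2, 0.6, -1.8]
width: 0.0276
```

```bash
python3 -m inch '[[[0.3,-0.35,0,0,0,0.0075,0.8],[0.55,-0.7,0,0,0,0.0075,0.8],[0.97,-1,0,0,0,0.0075,0.8]]]'
python3 -m inch '[[[0,-0.4,0,0,0,0,0.8],[0,-0.8,0,0,0,0,0.8],[0,-1,0,0,0,0,0.8]]]'
python3 -m inch '[[[0,-0.4,0,0,0,0,0.8],[0,-0.8,0,0,0,0,0.8],[0,-1,0,0,0,0,0.8]]]'
python3 -m inch '[[[0.02,-0.4,0,0,0,0,0.8],[0.02,-0.83,0,0,0,0,0.8],[0.02,-0.83,-0.2,0,0,0,0.8],[0.02,-0.83,-0.5,0,0,0,0.8],[0.02,-0.83,-0.5,0,0,0,0.8],[0.02,-0.83,-0.5,0,0,0,0.8],[0.02,-0.83,-0.5,0,0,0,0.8]]]'
python3 - <<'E'
from h import *
cv2.imwrite(f"pics/wrist17.png",camera("wrist")[:,:,::-1])
E
```

```text
time: 29.4
ee_pos: [0.4986, 0.2641, 0.1101]
eef_rot: [0.013, 0.707, -0.014, 0.707]
ft_force: [0.7, 1.2, -1.3]
width: 0.0276
time: 29.7
ee_pos: [0.4983, 0.1414, 0.1094]
eef_rot: [0.014, 0.708, -0.016, 0.706]
ft_force: [-0.1, 0.6, -2.3]
width: 0.0277
time: 30.0
ee_pos: [0.4978, 0.0216, 0.1098]
eef_rot: [0.015, 0.708, -0.016, 0.706]
ft_force: [0.4, 0.0, -2.4]
width: 0.0277
time: 30.7
ee_pos: [0.502, -0.0728, 0.0523]
eef_rot: [0.013, 0.706, -0.013, 0.708]
ft_force: [0.4, 0.0, -1.1]
width: 0.0276
```

View pics/wrist17.png

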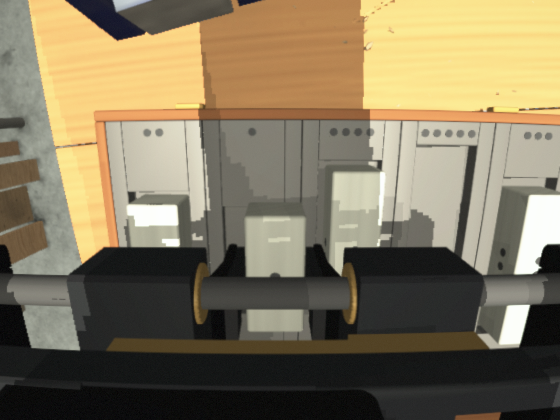

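```bash
python3 -m inch '[[[0.103,-0.094,0,0,0,0,0.8],[0.103,-0.094,0,0,0,0,0.8],[0.103,-0.094,-0.06,0,0,0,0.8],[0.103,-0.094,-0.06,0,0,0,0.8]]]'
```

```text
time: 31.15
ee_pos: [0.5127, -0.0839, 0.0431]
eef_rot: [0.014, 0.707, -0.013, 0.707]
ft_force: [-0.2, 1.2, -1.6]
width: 0.0276
```

```bash
python3 -m inch '[[[0.012,0,-0.06,0,0,0,0.8],[0.012,0,-0.12,0,0,0,0.8],[0.012,0,-0.15,0,0,0,0.8],[0.012,0,-0.16,0,0,0,0.8],[0.012,0,-0.16,0,0,0,0.8],[0.012,0,-0.16,0,0,0,0.8]]]'
```

```text
time: 31.75
ee_pos: [0.5151, -0.0845, 0.0247]
eef_rot: [0.014, 0.707, -0.014, 0.707]
ft_force: [0.1, 0.5, -0.3]
width: 0.0277
```

```bash
python3 -m inch '[[[0,0,-0.007,0,0,0,0.55],[0,0,-0.007,0,0,0,0.55],[0,0,-0.007,0,0,0,0.55],[0,0,-0.007,0,0,0,0.55],[0,0,0.2,0,0,0,0.55],[0,0,0.6,0,0,0,0.55],[0,0,1,0,0,0,0.5],[0,0,1,0,0,0,0.5]]]'
python3 -m inch '[[[0,0.3,0.4,0,0,0,0.5],[0,0.6,0.5,0,0,0,0.5],[0,0.6,0.5,0,0,0,0.5],[0,0.6,0.5,0,0,0,0.4]]]'
python3 - <<'E'
from h import *
for n in ["wrist","side"]: cv2.imwrite(f"pics/{n}18.png",camera(n)[:,:,::-1])
crop("pics/side18.png","pics/d18.png",240,220,400,340)
E
```

```text
time: 32.55
ee_pos: [0.5186, -0.0847, 0.1513]
eef_rot: [0.013, 0.703, -0.014, 0.711]
ft_force: [1.0, 0.2, -0.4]
width: 0.0429
time: 32.95
ee_pos: [0.5151, -0.0117, 0.2048]
eef_rot: [0.013, 0.707, -0.013, 0.707]
ft_force: [0.1, -1.0, -0.5]
width: 0.0466
```

View pics/wrist18.png

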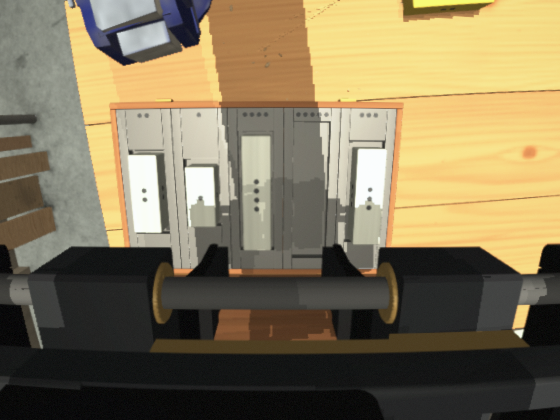

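View pics/d18.png

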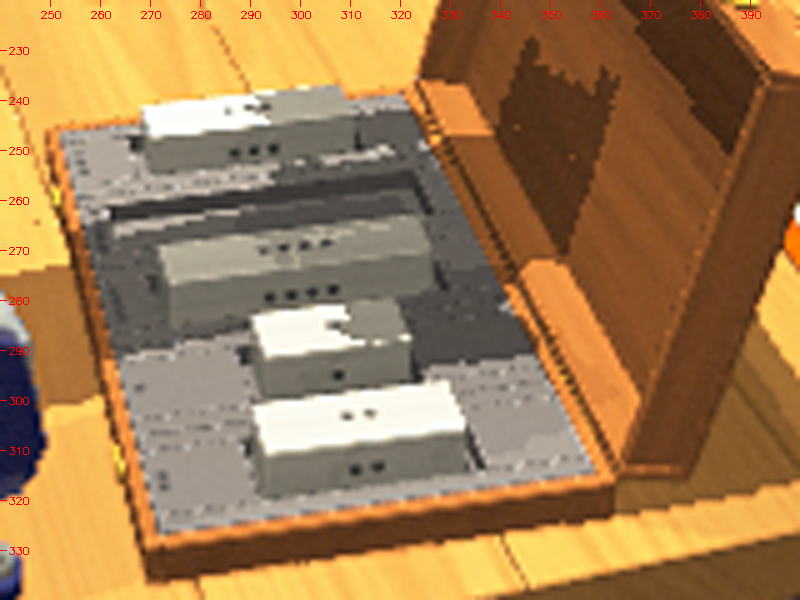

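```bash
python3 -m inch '[[[-0.07,0.4,0,0,0,-0.006,0.3],[-0.07,0.8,0,0,0,-0.006,0.3],[-0.07,1,0,0,0,-0.006,0.3]]]'
python3 -m inch '[[[0,0.4,0,0,0,0,0.3],[0,0.8,0,0,0,0,0.3],[0,1,0,0,0,0,0.3]]]'
python3 -m inch '[[[0,0.4,0,0,0,0,0.3],[0,0.8,-0.2,0,0,0,0.3],[0,1,-0.5,0,0,0,0.3]]]'
python3 -m inch '[[[0,0.4,-0.1,0,0,0,0.3],[0,0.8,-0.3,0,0,0,0.3],[0,0.8,-0.6,0,0,0,0.3],[0,0.8,-0.6,0,0,0,0.3],[0,0.8,-0.6,0,0,0,0.3]]]'
python3 - <<'E'
from h import *
cv2.imwrite(f"pics/wrist19.png",camera("wrist")[:,:,::-1])
E
```

```text
time: 33.35
ee_pos: [0.5057, 0.1103, 0.2039]
eef_rot: [0.027, 0.707, -0.026, 0.706]
ft_force: [0.3, -0.8, 0.4]
width: 0.06
time: 33.65
ee_pos: [0.5056, 0.2305, 0.2036]
eef_rot: [0.027, 0.707, -0.026, 0.706]
ft_force: [-0.3, 0.8, -0.5]
width: 0.0605
time: 33.95
ee_pos: [0.5072, 0.3507, 0.1449]
eef_rot: [0.028, 0.706, -0.026, 0.707]
ft_force: [0.5, -0.2, 0.1]
width: 0.0609
time: 34.45
ee_pos: [0.5071, 0.4417, 0.0716]
eef_rot: [0.027, 0.707, -0.028, 0.706]
ft_force: [0.1, -0.0, 0.5]
width: 0.0608
```

View pics/wrist19.png

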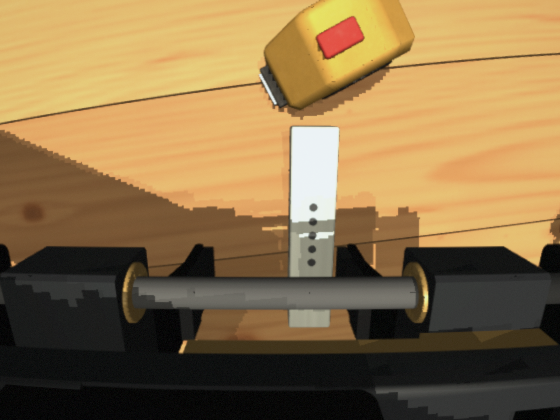

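```bash
python3 -m inch '[[[0,0.2,0,0,0,0,0.3],[0,0.2,-0.15,0,0,0,0.3],[0,0.2,-0.3,0,0,0,0.35],[0,0.2,-0.42,0,0,0,0.4],[0,0.2,-0.465,0,0,0,0.4],[0,0.2,-0.465,0,0,0,0.4]]]'
python3 -m inch '[[[0,0,0,0,0,0,0.8],[0,0,0,0,0,0,0.8],[0,0,0,0,0,0,0.8],[0,0,0,0,0,0,0.8],[0,0,0,0,0,0,0.8],[0,0,0,0,0,0,0.8]]]' 40
python3 -m inch '[[[0,0,0.2,0,0,0,0.8],[0,0,0.6,0,0,0,0.8],[0,0,0.8,0,0,0,0.8],[0,0,0.8,0,0,0,0.8]]]'
```

```text
time: 35.1
ee_pos: [0.5064, 0.4663, 0.0156]
eef_rot: [0.027, 0.707, -0.028, 0.706]
ft_force: [0.1, 0.6, 1.2]
width: 0.0522
time: 35.7
ee_pos: [0.5069, 0.4671, 0.0173]
eef_rot: [0.027, 0.706, -0.027, 0.707]
ft_force: [-1.7, -3.9, 5.7]
width: 0.0278
time: 36.1
ee_pos: [0.5076, 0.4696, 0.117]
eef_rot: [0.029, 0.705, -0.025, 0.708]
ft_force: [0.1, 1.0, -2.6]
width: 0.0275
```

```bash
python3 -m inch '[[[0.05,-0.4,0,0,0,0.006,0.8],[0.095,-0.8,0,0,0,0.006,0.8],[0.095,-1,0,0,0,0.006,0.8]]]'
python3 -m inch '[[[0,-0.4,0,0,0,0,0.8],[0,-0.8,0,0,0,0,0.8],[0,-1,0,0,0,0,0.8]]]'
python3 -m inch '[[[0,-0.4,0,0,0,0,0.8],[0,-0.8,0,0,0,0,0.8],[0,-1,0,0,0,0,0.8]]]'
python3 -m inch '[[[0,-0.4,0,0,0,0,0.8],[0,-0.68,0,0,0,0,0.8],[0,-0.68,-0.2,0,0,0,0.8],[0,-0.68,-0.5,0,0,0,0.8],[0,-0.68,-0.5,0,0,0,0.8],[0,-0.68,-0.5,0,0,0,0.8]]]'
python3 - <<'E'
from h import *
cv2.imwrite(f"pics/wrist20.png",camera("wrist")[:,:,::-1])
E
```

```text
time: 36.4
ee_pos: [0.519, 0.3421, 0.1105]
eef_rot: [0.014, 0.707, -0.016, 0.707]
ft_force: [1.3, -0.8, -2.8]
width: 0.0274
time: 36.7
ee_pos: [0.5177, 0.2222, 0.1108]
eef_rot: [0.014, 0.708, -0.016, 0.706]
ft_force: [0.1, 0.2, -2.0]
width: 0.0275
time: 37.0
ee_pos: [0.5172, 0.1025, 0.1111]
eef_rot: [0.014, 0.708, -0.016, 0.706]
ft_force: [-0.3, 0.4, -2.7]
width: 0.0273
time: 37.6
ee_pos: [0.5171, 0.0264, 0.0523]
eef_rot: [0.014, 0.708, -0.013, 0.706]
ft_force: [0.1, -0.5, -2.4]
width: 0.0279
```

View pics/wrist20.png

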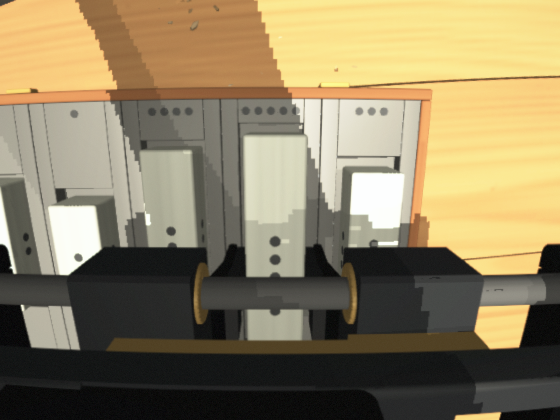

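```bash
python3 -m inch '[[[0.005,-0.007,-0.06,0,0,0,0.8],[0.005,-0.007,-0.13,0,0,0,0.8],[0.005,-0.007,-0.18,0,0,0,0.8],[0.005,-0.007,-0.22,0,0,0,0.8],[0.005,-0.007,-0.225,0,0,0,0.8],[0.005,-0.007,-0.225,0,0,0,0.8]]]'
```

```text
time: 38.25
ee_pos: [0.5185, 0.0251, 0.0257]
eef_rot: [0.014, 0.707, -0.014, 0.707]
ft_force: [-0.0, -0.5, -2.6]
width: 0.0277
```

```bash
python3 -m inch '[[[0,0,-0.007,0,0,0,0.8],[0,0,-0.007,0,0,0,0.55],[0,0,-0.007,0,0,0,0.55],[0,0,-0.007,0,0,0,0.55],[0,0,-0.007,0,0,0,0.55],[0,0,0.2,0,0,0,0.55],[0,0,0.6,0,0,0,0.55],[0,0,1,0,0,0,0.5],[0,0,1,0,0,0,0.5]]]'
python3 -m inch '[[[0,-0.3,0.4,0,0,0,0.5],[0,-0.46,0.8,0,0,0,0.5],[0,-0.46,0.8,0,0,0,0.5],[0,-0.46,0.8,0,0,0,0.5],[0,-0.46,0.8,0,0,0,0.5]]]'
python3 - <<'E'
from h import *
c=get_calibration("wrist");import json
json.dump({k:(v.tolist() if hasattr(v,'tolist') else v) for k,v in c.items()},open('c21.json','w'))
for n in ["wrist","side","scene"]: cv2.imwrite(f"pics/{n}21.png",camera(n)[:,:,::-1])
crop("pics/wrist21.png","pics/w21.png",110,70,430,270)
crop("pics/side21.png","pics/d21.png",240,220,400,340)
E
```

```text
time: 39.15
ee_pos: [0.5221, 0.0257, 0.1523]
eef_rot: [0.014, 0.703, -0.014, 0.711]
ft_force: [1.0, -0.4, -0.2]
width: 0.0429
time: 39.65
ee_pos: [0.5181, -0.0294, 0.2405]
eef_rot: [0.014, 0.707, -0.013, 0.706]
ft_force: [0.7, 0.6, -1.6]
width: 0.0436
```

View pics/w21.png

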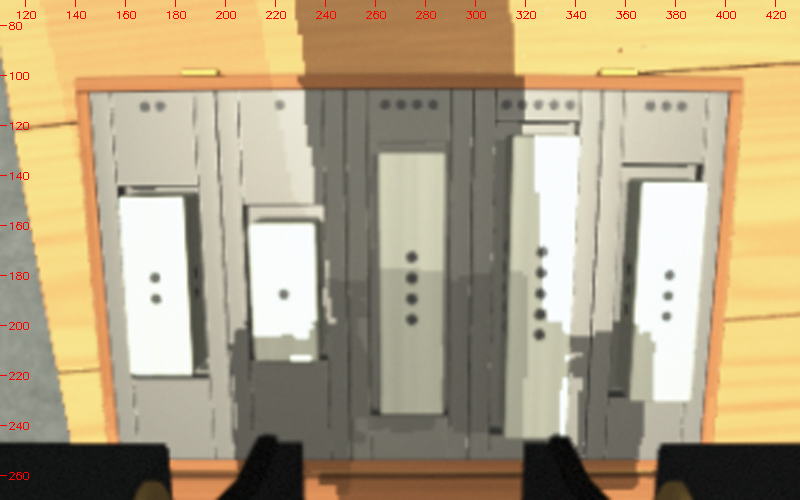

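View pics/d21.png

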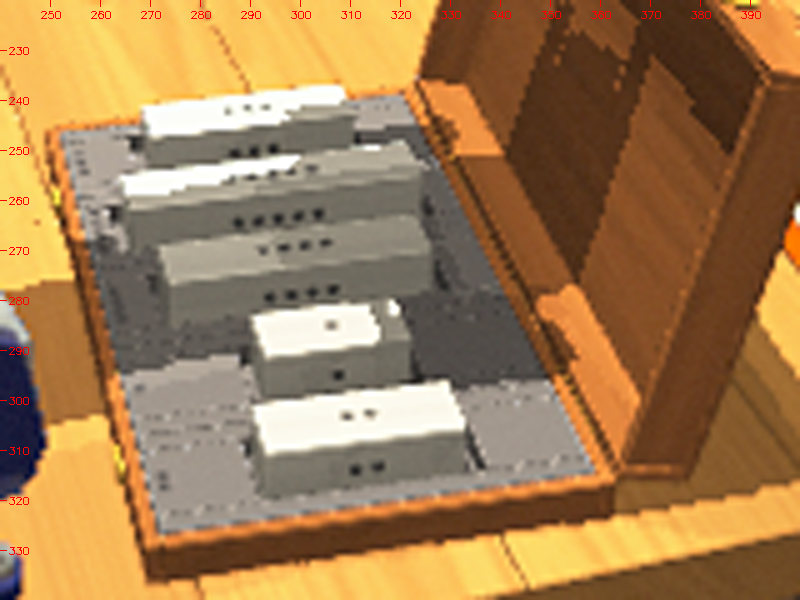

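View pics/scene21.png

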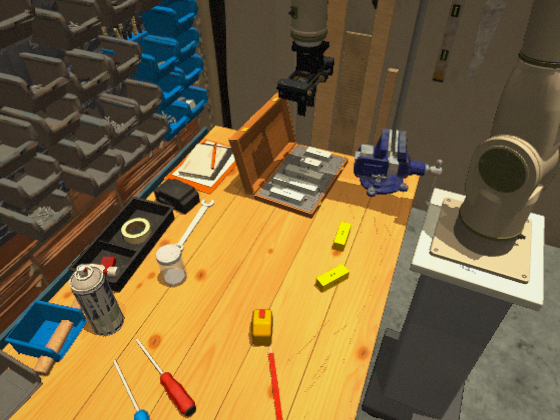

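```bash
python3 - <<'E'
from h import *
import json
np.set_printoptions(precision=4,suppress=True)
d=get_calibration("side")
c=json.load(open('c21.json'));c={k:np.array(v) for k,v in c.items()};c={k:(float(v) if v.ndim==0 else v) for k,v in c.items()}
T={'78':((155.5,288.5),(359,415),(.512,-.139)),'60':((284,294),(332,325),(.5143,-.084)),'114':((412,288),(296,246),(.5163,-.0293)),'132':((541,293),(275,174),(.5183,.0255)),'96':((669,296),(252,108),(.5203,.0803))}
for k,(w,s,p) in T.items():
    w=(w[0]/2.5+110,w[1]/2.5+70); a=onz(c,*w,.036)[:2]
    print(k,a,'diff mm',(a-p)*1000,'tri',*tri((c,*w),(d,s[0]/5+240,s[1]/5+220)))
E
```

```text
78 [ 0.5111 -0.1384] diff mm [-0.9418  0.6326] tri [ 0.5117 -0.1388  0.035 ] 0.0004902718911211129
60 [ 0.5157 -0.0832] diff mm [1.3896 0.8392] tri [ 0.5167 -0.0835  0.0346] 0.0007835797918180303
114 [ 0.5152 -0.0284] diff mm [-1.0962  0.9227] tri [ 0.5165 -0.0285  0.0346] 0.0010458340575365823
132 [0.5194 0.0267] diff mm [1.103  1.1548] tri [0.5214 0.0268 0.0337] 0.0015614131235710744
96 [0.5227 0.082 ] diff mm [2.361  1.6903] tri [0.5249 0.0826 0.0333] 0.0016972829249870445
```

```bash
python3 -m inch '[[[0,0,0.1,0,0,0,1],[0.3,0,0.2,0,0,0,1],[0.6,0,0.2,0,0,0,1],[1,0,0.2,0,0,0,1],[1,0,0.2,0,0,0,1]]]' 30
python3 -m inch '[[[0.3,0,0,0,0,0,1],[0.6,0,0,0,0,0,1],[0.8,0,0,0,0,0,1],[0.8,0,0,0,0,0,1],[0.8,0,0,0,0,0,1]]]'
python3 - <<'E'
from h import *
cv2.imwrite("pics/side22.png",camera("side")[:,:,::-1])
E
```

```text
time: 40.3
ee_pos: [0.6416, -0.0301, 0.2616]
eef_rot: [0.015, 0.709, -0.013, 0.705]
ft_force: [0.0, 0.0, -1.9]
width: 0.0115
time: 40.8
ee_pos: [0.7343, -0.0295, 0.2655]
eef_rot: [0.014, 0.707, -0.013, 0.707]
ft_force: [-0.4, -0.0, -0.2]
width: 0.0009
```

View pics/side22.png

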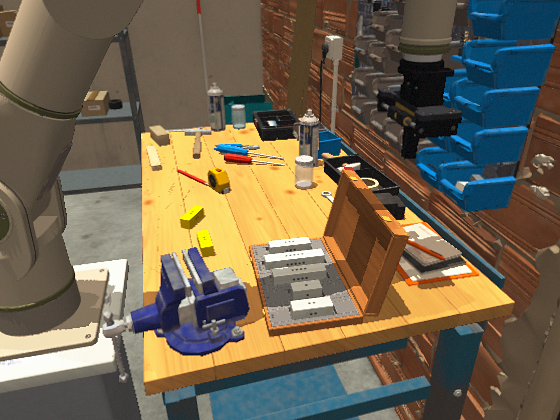

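```bash
python3 -m inch '[[[0,0,-0.3,0,0,0,1],[0,0,-0.6,0,0,0,1],[0,0,-0.9,0,0,0,1],[0,0,-0.96,0,0,0,1],[0,0,-0.96,0,0,0,1]]]'
python3 -m inch '[[[-0.2,0,0,0,0,0,1],[-0.3,0,0,0,0,0,1],[-0.4,0,0,0,0,0,1],[-0.5,0,0,0,0,0,1],[-0.6,0,0,0,0,0,1],[-0.6,0,0,0,0,0,1]]]'
```

```text
time: 41.35
ee_pos: [0.7337, -0.0304, 0.1508]
eef_rot: [0.014, 0.707, -0.014, 0.707]
ft_force: [0.1, 0.8, 0.3]
width: 0.0002
time: 41.95
ee_pos: [0.6634, -0.0301, 0.1546]
eef_rot: [0.013, 0.705, -0.014, 0.709]
ft_force: [0.4, -0.4, 0.6]
width: 0.0004
```

```bash
python3 -m inch '[[[-0.09,0,-0.02,0,0,0,1],[-0.18,0,-0.03,0,0,0,1],[-0.27,0,-0.03,0,0,0,1],[-0.36,0,-0.03,0,0,0,1],[-0.45,0,-0.03,0,0,0,1],[-0.54,0,-0.03,0,0,0,1],[-0.63,0,-0.03,0,0,0,1],[-0.72,0,-0.03,0,0,0,1],[-0.72,0,-0.03,0,0,0,1]]]'
python3 - <<'E'
from h import *
cv2.imwrite("pics/side23.png",camera("side")[:,:,::-1])
E
```

```text
time: 42.85
ee_pos: [0.5744, -0.0307, 0.1468]
eef_rot: [0.013, 0.708, -0.014, 0.706]
ft_force: [0.4, 0.3, 0.4]
width: 0.0002
```

View pics/side23.png

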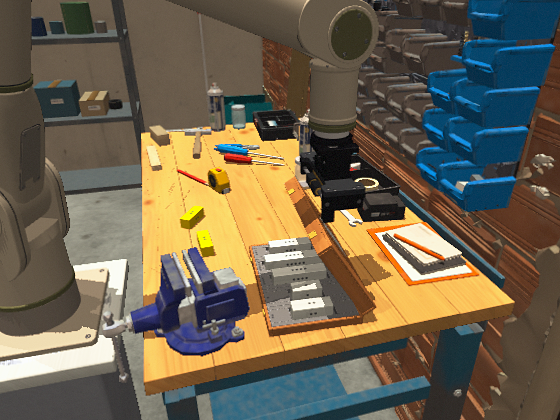

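```bash
python3 -m inch '[[[-0.12,0,0,0,0,0,1],[-0.19,0,0,0,0,0,1],[-0.31,0,-0.05,0,0,0,1],[-0.43,0,-0.09,0,0,0,1],[-0.53,0,-0.18,0,0,0,1],[-0.61,0,-0.27,0,0,0,1],[-0.69,0,-0.37,0,0,0,1],[-0.76,0,-0.48,0,0,0,1],[-0.76,0,-0.48,0,0,0,1]]]'
python3 - <<'E'
from h import *
cv2.imwrite("pics/side24.png",camera("side")[:,:,::-1])
crop("pics/side24.png","pics/d24.png",220,150,420,340)
E
```

```text
time: 43.8
ee_pos: [0.4829, -0.0303, 0.0879]
eef_rot: [0.014, 0.708, -0.014, 0.706]
ft_force: [-0.8, 0.1, 0.1]
width: 0.0005
```

View pics/d24.png

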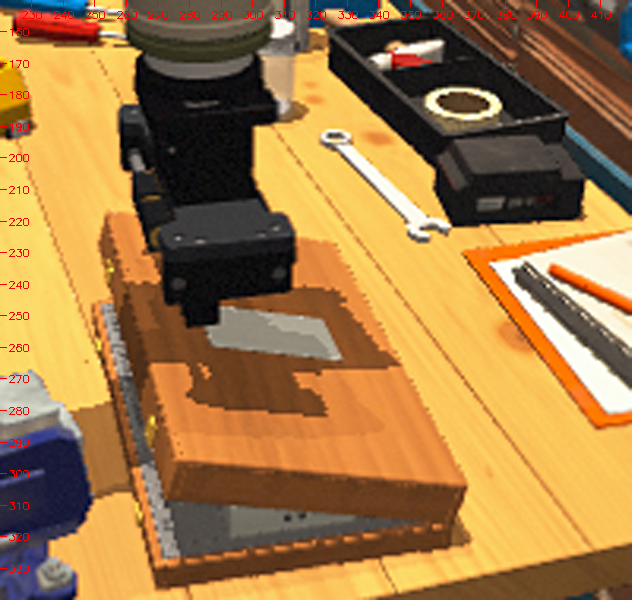

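```bash
python3 -m inch '[[[-0.04,0,-0.09,0,0,0,1],[-0.075,0,-0.18,0,0,0,1],[-0.1,0,-0.26,0,0,0,1],[-0.12,0,-0.32,0,0,0,1],[-0.12,0,-0.35,0,0,0,1],[-0.12,0,-0.35,0,0,0,1]]]'
```

```text
time: 44.45
ee_pos: [0.4697, -0.0301, 0.0482]
eef_rot: [0.013, 0.708, -0.014, 0.706]
ft_force: [-13.1, 1.0, 25.2]
width: 0.0007
```

```bash
python3 -m inch '[[[0,0,0.3,0,0,0,1],[0,0,0.7,0,0,0,1],[0,0,1,0,0,0,1],[0,0,1,0,0,0,1]]]'
python3 -m inch '[[[-0.3,0.4,0.4,0,0,0,1],[-0.3,0.8,0.8,0,0,0,1],[-0.3,1,0.8,0,0,0,1],[-0.3,1,0.8,0,0,0,1],[-0.3,1,0.8,0,0,0,1]]]'
python3 - <<'E'
from h import *
for n in ["side","scene"]: cv2.imwrite(f"pics/{n}25.png",camera(n)[:,:,::-1])
crop("pics/side25.png","pics/d25.png",220,200,420,350)
crop("pics/scene25.png","pics/s25.png",220,110,380,230)
E
```

```text
time: 44.85
ee_pos: [0.4731, -0.0301, 0.1719]
eef_rot: [0.013, 0.704, -0.014, 0.709]
ft_force: [1.0, -0.4, -0.2]
width: 0.0002
time: 45.35
ee_pos: [0.4346, 0.0914, 0.2637]
eef_rot: [0.012, 0.707, -0.012, 0.707]
ft_force: [-0.8, -0.2, -0.5]
width: 0.0005
```

View pics/d25.png

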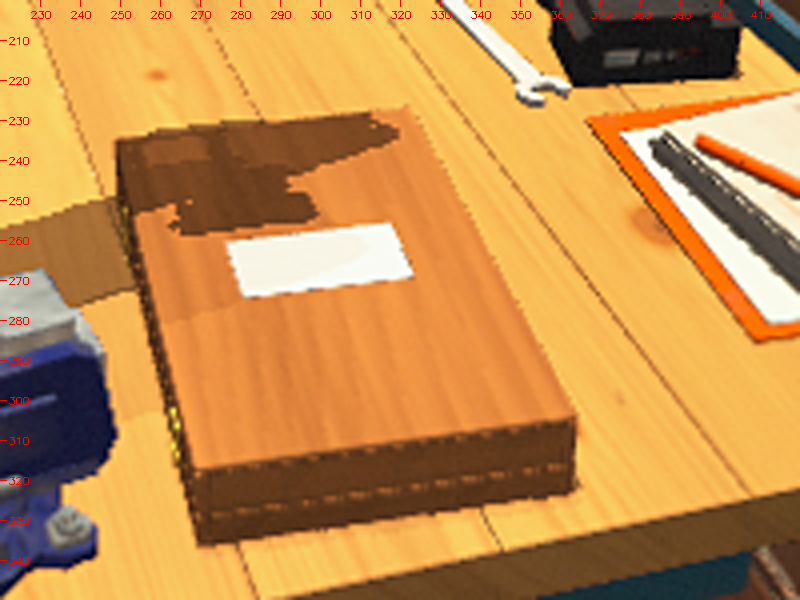

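View pics/s25.png

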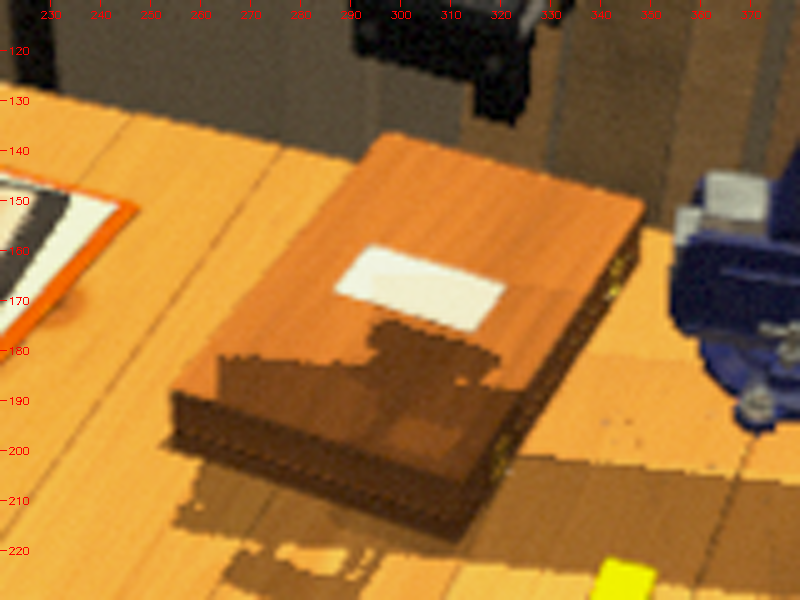

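View pics/scene25.png

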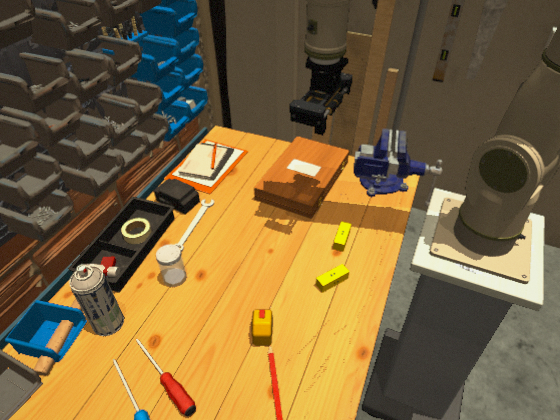

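```bash
python3 - <<'E'
from h import *
s=get_calibration("scene");d=get_calibration("side")
print(tri((s,312.5,206),(d,249,235)),tri((s,349,151),(d,268,317.5)))
close_job()
E
```

```text
(array([0.43377008, 0.11223414, 0.04732233]), np.float64(0.0008906931416150728)) (array([ 0.42149409, -0.17014945,  0.04610245]), np.float64(0.0002171982682089119))
the job is handed in; nothing more can be done
```

I folded the lid back to its stop, laid all five blocks in their own pockets, then guided the lid fully shut and handed the job in at about 45 s of the 210 s. No verdict was reported.

- **Blocks:** with the lid still open, each block centre measured within about 3 mm of its pocket centre in the wrist picture. Two-view height of the block tops was 33–35 mm against the expected 36 mm, so all five sit on the pocket floors.
- **Lid:** pressed down, the fingertip stopped at 48 mm with 25 N. The lid's top front corners measured 46–47 mm high from two views, against 48 mm when shut. I checked this with the arm lifted clear, so the robot touched nothing at hand-in.
- **Bystanders:** the tape measure, jar and spanner look unmoved in the last scene picture, as do the two yellow look-alike blocks.
- **What went wrong:** the first grasp of the 114 mm block lifted before the fingers had closed, so I repeated it and it held. The 78 mm and 114 mm blocks pressed on the floor with 23 N and 12 N when set down.
- **Disagreement:** two-view heights of the blocks on the bench came out 3–5 mm above the stated 28 mm, which I took as camera calibration error.

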